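# Clear the saucer and hang the pail to drip

## Task

The little pail has to hang over the terracotta saucer to drip, but a spice jar stands in the saucer, right where it will hang. First set the spice jar upright, wholly on the tile; then take the S-hook off its low stand and hang it by its upper curl on the tall rail above the middle of the saucer; then hang the pail by its bail in the hook's lower curl, so that it hangs free, upright and still, wholly over the saucer, all without knocking or shifting the honey jar and salt shaker on either side.

Things in the scene. Friction and masses are not known exactly. Their poses are not given: they have to be found in the camera images.
- spice_jar: Glass spice jar with a flat screw cap, an upright cylinder 45 mm across and 106 mm tall, about 0.11 kg. It is the one that stands in the saucer under the tall rail (a like jar stands at the back of the worktop and is not needed). Origin: centre of its underside, z up.
- tile: Glazed square tile lying flat on the worktop, 108 x 108 x 9 mm, fixed. Origin: centre of its underside; its top is 9 mm above that; x and y along its edges.
- saucer: Round terracotta saucer, 129 mm across, fixed on the worktop under the tall rail's bar. Inner floor 6 mm up and 104 mm across, rim 21 mm high. Origin: centre of its underside.
- rail: Tall free-standing steel rail, fixed: a level round bar, 12 mm in diameter, along the rail's own y axis, its centre 320 mm above the origin, carried by two 14 mm posts at y = -220 and +220 mm, each on a foot 70 (x) x 30 (y) x 10 mm. Origin: on the worktop, midway between the posts; -x is the robot's side.
- keeper: Low fixed steel stand on which the S-hook hangs at the start: foot plate 70 (x) x 180 (y) x 8 mm, an inverted U of 12 mm rod, its level crossbar along the stand's y axis, centre 140 mm above the origin, its two uprights at y = -80 and +80 mm. Origin: on the worktop under the middle of the crossbar; -x is the robot's side. The hook comes off lifted 28 to 40 mm, then drawn to -x.
- s_hook: Steel S-hook of 9 mm rod, 132 mm tall, 0.08 kg, flat in its x-z plane. Origin: centre of the upper curl; z up as it hangs. Rod line in x, z (mm): tip (22, -3), top (0, 22), upright shank (-22, 0) to (-22, -24), slant to (22, -70), bottom (0, -101), tip (-22, -76). Starts on the keeper's crossbar, shank on the robot's side. Hung on a 12 mm bar, its origin is 11.5 mm below the bar's centre.
- hook_low (a point): Centre of the S-hook's lower curl (radius 22 mm to the middle of the rod), 79 mm below the hook's origin. Its mouth is on the hook's -x side, between the tip and the slanting rod: a bar enters going toward +x and down at about 45 degrees. A hanging bail rests with its rod's middle 13.5 mm below this point.
- pail: Small straight-sided open aluminium pail, 56 mm outside diameter, body 78 mm tall, about 0.14 kg, with a rigid upright wire bail of 8 mm rod that cannot swing: it rises from the rim at y = -27.5 and +27.5 mm and arches over in the pail's y-z plane. Origin: centre of its underside, z up. It stands on the worktop at the start.
- pail_bail (a point): Middle of the top of the pail's bail, the centre of the rod, 162 mm above the pail's origin on its axis. The bail rod runs along the pail's y axis here.
- honey_jar: Bystander: honey jar, 64 mm across, 109 mm tall, standing close to one side of the saucer. Origin: centre of its underside.
- salt_shaker: Bystander: salt shaker, 44 mm across, 90 mm tall, standing close to the other side of the saucer. Origin: centre of its underside.
Things that resemble listed ones, but are neither listed nor needed, are in the scene too. What is shaped like the pail but green is not meant.

How it is judged:
By the outcome, as a careful person would: the job done as asked, in the order asked, and still so for the second after the job is handed in, with the robot touching nothing.
It also fails if it takes over 72 s, if anything falls off the work surface, if the arm or the gripper's body presses on something with over 40 N, if the wrist force passes 120 N, or if a joint passes its speed limit or range.

## Robot

A 6-joint arm with a two-finger parallel gripper is mounted at the origin on a cart in front of the work surface, level with it; the furniture and walls round the work are solid. World frame = base frame: x ahead of the robot, y to its left, z up, the work surface at z = 0. Lengths are in m, angles in rad, forces in N, time in s.
With the tool pointing down it reaches from about 0.25 to 0.725 m from the base axis. Payload 9.7 kg.
Tool frame: the origin (TCP) lies at the very end of the fingers, on their centre line; the grasp point (between the pads) lies 19 mm behind it; y points along the fingers, z is the direction in which the jaws open and shut, and the axes are right-handed (so a half turn about y gives the same grasp; the last joint's range is limited). The gripper opens to 85 mm and grips with 20 to 120 N. Pads are 22 mm wide; open, the fingers measure 114 mm over their backs; the gripper's body (76 mm by 85 mm) begins 54 mm behind the grasp point. The pads swing forward as they close: fully open they stand 13 mm farther back than shut.
Start: joints at [-1.349, 0.087, 0.176, 1.66, 0, 1.571], TCP at [0.121, -0.537, 0.231] pointing down, gripper open.
Joint ranges: [-3.13, 3.13], [-0.85, 1.81], [-1.15, 1.24], [-2.2, 2.28], [-1.44, 1.52], [-3.14, 3.14]. Speed limits (rad/s): [2.22, 2.22, 2.57, 3.14, 3.14, 3.14].

## Interface

Orientations are given as a unit quaternion [w, x, y, z].
In Python, from rig import ctrl gives the robot as it stands.
- The arm moves only by the shell command python3 -m pendant 'ROWS' [FORCE]. ROWS is JSON, a list of rows, each an object with "hand": the gripper's target within -1 to 1 (shut at 1, half-way at 0, fully open at -1); "xyz": the shift along the tool's x, y, z in m, a list of three; "yaw": the turn about the tool's y in rad. A call has 1 to 8 rows; each row is the pose to reach, as a shift and turn from the pose measured when the call began, along the tool's axes at that moment; what a row does not reach only later rows make up. A row lasts 1/8 s, in which the tool goes at most 62.5 mm and 10.7 degrees, less where a joint would pass 70% of its speed; a pose out of reach is approached as far as the arm can. A call with a gripper value outside its range is refused whole. The fingers move at their own pace and stop on an object; FORCE is the grip in N (left out, the last holds). Time passes only in rows, so rows that repeat a pose let the fingers close. It gives the time, the measured TCP pose, the force and the opening at its end, in the units of the state.
- ctrl.observe(): the state, without advancing time (a new reading comes with each control period).
- ctrl.grab_frame(name): name is "scene" or "top" or "wrist"; returns a dict with "frame" (384x512x3 uint8, blue, green, red), "range_z" (384x512 float32, m along the optical axis (not along the pixel's ray), 0 where there is no reading), "intrinsics" (3x3 intrinsics, pixels), "extrinsics" (4x4, takes a point from world to camera coordinates). Camera axes: x right, y down, z forward; pixel columns grow to the right and rows downward; lengths in m; the calibration is good to about 2 mm. A picture is of the moment at which its call begins.
- ctrl.finish_job(): hands the job in, once; it reports no verdict.
The state is a dict: "time_s": time; "q": joint angles; "joint_velocities": joint speeds; "effort": joint torques, N m; "tcp_pos": TCP position; "ee_rot": TCP orientation; "contact_force": force on the tool from outside, world axes, zero at the start; "torque": the same for the moment, N m; "gripper_width": finger opening in m.
Only numpy, scipy, OpenCV 4.12 (cv2) and the standard library are available. Lean on these libraries where they do the work, as an engineer would, in place of code of your own. Each camera call takes 0.05 s, during which the arm holds its last target. There are 200 camera calls.

## Working session

There is one attempt and no reset: what is moved stays moved. The work goes in short steps, Python scripts to look and compute and a shell command to move; the robot and the scene stay as the last step left them, time stands still between calls to the robot, and variables do not carry over. Pictures are saved under pics/ and viewed, about 8 in all and at most 12, crops included, and the job is handed in when it is done.

```bash
mkdir -p pics; ls; cat > h.py <<'E'
import numpy as np, cv2
from rig import ctrl
def grab(n):
    f=ctrl.grab_frame(n); return f['frame'],f['range_z'],np.array(f['intrinsics']),np.array(f['extrinsics'])
def cloud(n):
    im,d,K,E=grab(n)
    v,u=np.mgrid[:384,:512]
    p=np.stack([(u-K[0,2])/K[0,0]*d,(v-K[1,2])/K[1,1]*d,d],-1)
    P=(p-E[:3,3])@E[:3,:3]; P[d==0]=np.nan
    return im,P
E
python3 - <<'E'
from h import *
s=ctrl.observe(); print(s)
for n in ['scene','top']:
    im,P=cloud(n); cv2.imwrite(f'pics/{n}0.png',im); np.save(f'pics/{n}0.npy',P)
    f=ctrl.grab_frame(n); E=np.array(f['extrinsics']); print(n,-E[:3,:3].T@E[:3,3])
a=np.vstack([cv2.imread('pics/scene0.png'),cv2.imread('pics/top0.png')])
E
```

```text
pics
{'time_s': 0.0, 'q': array([-1.34899396e+00,  8.74512253e-02,  1.75165797e-01,  1.65977013e+00,
        1.68776207e-05,  1.57079239e+00]), 'joint_velocities': array([-0.00087896, -0.00246424,  0.00139212,  0.00208803,  0.00131972,
       -0.00157941]), 'effort': array([ 1.14302027e-03, -5.20391607e+01,  4.64800644e+01,  1.64266198e-02,
       -4.62107187e-05,  1.36577503e-05]), 'tcp_pos': array([ 0.12095287, -0.53632431,  0.23060417]), 'ee_rot': array([ 0.07821636, -0.07830304,  0.70320569, -0.70231943]), 'contact_force': array([-0.12786775,  0.8390283 , -0.22055957]), 'torque': array([-0.01355309, -0.06584478, -0.00532022]), 'gripper_width': 0.08551852874093667}
scene [ 0.2661974  -0.44574265  1.16787858]
top [0.30991964 0.06730125 1.19958533]
```

View pics/scene0.png

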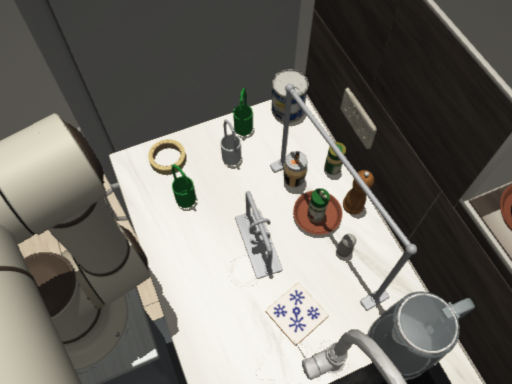

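View pics/top0.png

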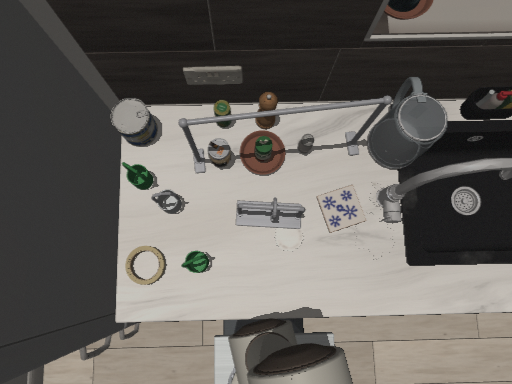

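The scene view shows the rail running diagonally over the saucer and jar (318,210), with the honey jar at (295,168) and the shaker at (346,245). In the top view: saucer (263,153), tile (341,208), keeper and hook (270,212), silver pail (170,202). Rail bar runs (183,123)–(388,100).

```bash
python3 - <<'E'
from h import *
P=np.load('pics/top0.npy');S=np.load('pics/scene0.npy')
def at(n,A,u,v):print(n,np.round(np.nanmedian(A[v-1:v+2,u-1:u+2].reshape(-1,3),0),4))
at('tile',P,341,208);at('sauc',P,263,168);at('cap',P,264,142);at('pail',P,170,202);at('honey',P,219,150);at('shaker',P,307,138)
A=np.vstack([P.reshape(-1,3),S.reshape(-1,3)]);A=A[~np.isnan(A).any(1)]
C=np.vstack([cv2.imread('pics/top0.png').reshape(-1,3),cv2.imread('pics/scene0.png').reshape(-1,3)])[~np.isnan(np.vstack([P.reshape(-1,3),S.reshape(-1,3)])).any(1)]
# orthographic height map 1mm/px over x .2...7, y -.4...45
def box(x0,x1,y0,y1,z0,z1):
    m=(A[:,0]>x0)&(A[:,0]<x1)&(A[:,1]>y0)&(A[:,1]<y1)&(A[:,2]>z0)&(A[:,2]<z1);return A[m],C[m]
# rail bar
R,_=box(.3,.8,-.4,.4,.30,.335);print('bar',len(R),R.min(0),R.max(0));
import itertools
c=np.median(R,0);l=cv2.fitLine(R[:,:2].astype(np.float32),cv2.DIST_HUBER,0,.01,.01).ravel();print('line',l)
t=(R[:,:2]-l[2:])@l[:2];print('ends',l[2:]+l[:2]*t.min(),l[2:]+l[:2]*t.max())
# keeper: crossbar
for z0,z1 in((.13,.15),(.15,.18),(.05,.12),(.004,.012)):
    R,_=box(.25,.55,-.15,.25,z0,z1);print('keep',z0,len(R),R.min(0) if len(R) else 0,R.max(0) if len(R) else 0)
np.savez('pics/A.npz',A=A,C=C)
img=np.zeros((560,800,3),np.uint8)
o=np.argsort(A[:,2])
u=((.45-A[o,1])*1000).astype(int);v=((.75-A[o,0])*1000).astype(int);k=(u>=0)&(u<800)&(v>=0)&(v<560)&(A[o,2]<.4)&(A[o,2]>-.02)
img[v[k],u[k]]=C[o][k]; img=cv2.dilate(img,np.ones((3,3)))
cv2.imwrite('pics/ortho.png',img)
E
```

```text
tile [ 0.4815 -0.199   0.0119]
sauc [0.602  0.0133 0.0057]
cap [0.6456 0.0136 0.1124]
pail [0.5113 0.2761 0.0024]
honey [0.6278 0.1314 0.1085]
shaker [ 0.6605 -0.1029  0.0903]
bar 3891 [ 0.50001439 -0.39943231  0.30004726] [0.79999803 0.39995382 0.33497461]
line [ 0.07886279 -0.9968855   0.6472659  -0.08287229]
ends [0.6102511  0.38502296] [ 0.67298935 -0.40803603]
keep 0.13 771 [ 0.33130727 -0.08100113  0.13026835] [0.51221835 0.24940059 0.14995703]
keep 0.15 230 [ 0.3331525  -0.05794282  0.15007738] [0.50986712 0.24976974 0.16767296]
keep 0.05 759 [ 0.31660033 -0.08237466  0.05006606] [0.52131292 0.24972357 0.11984483]
keep 0.004 4445 [ 0.2501296  -0.1499229   0.00400054] [0.54994755 0.24980367 0.01199686]
```

View pics/ortho.png

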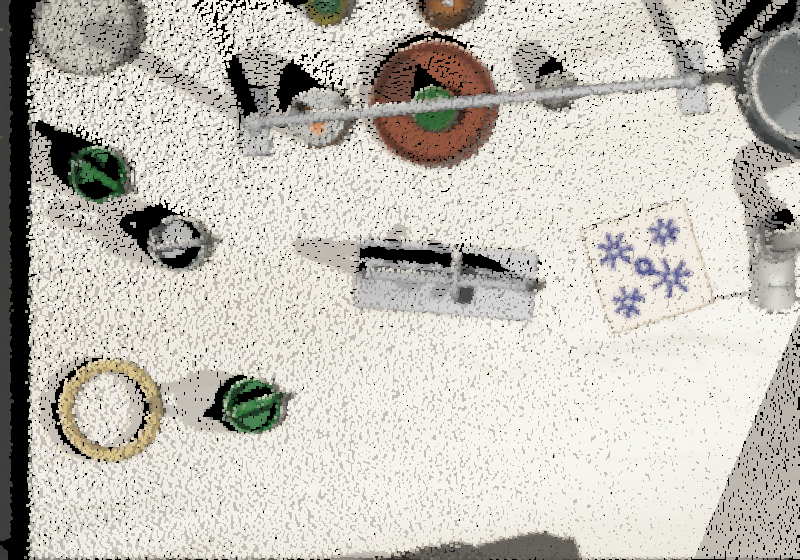

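Everything is directly under or near the bar. A tool pointing down would put the gripper body into the bar at the saucer, so I need a tilt. I'll fit the objects properly and, in free space, see how the arm acts at its reach limit.

```bash
python3 - <<'E'
from h import *
z=np.load('pics/A.npz');A,C=z['A'],z['C']
def box(x0,x1,y0,y1,z0,z1):
    return A[(A[:,0]>x0)&(A[:,0]<x1)&(A[:,1]>y0)&(A[:,1]<y1)&(A[:,2]>z0)&(A[:,2]<z1)]
def circ(n,R):
    (c,r)=cv2.minEnclosingCircle(R[:,:2].astype(np.float32));print(n,len(R),np.round(c,4),round(r,4),'mean',R[:,:2].mean(0).round(4),'z',np.percentile(R[:,2],[5,50,95]).round(4))
def line(n,R):
    l=cv2.fitLine(R[:,:2].astype(np.float32),cv2.DIST_HUBER,0,.001,.001).ravel();t=(R[:,:2]-l[2:])@l[:2]
    print(n,len(R),'ends',(l[2:]+l[:2]*t.min()).round(4),(l[2:]+l[:2]*t.max()).round(4),'ang deg',np.degrees(np.arctan(-l[0]/l[1])).round(2),'z',np.percentile(R[:,2],[5,50,95]).round(4))
circ('saucer',box(.57,.73,-.06,.09,.017,.023))
circ('cap',box(.60,.69,-.03,.05,.100,.116))
circ('honey',box(.58,.68,.08,.18,.10,.116))
circ('shaker',box(.62,.69,-.13,-.07,.08,.095))
circ('pailrim',box(.46,.55,.22,.32,.07,.082))
line('bail',box(.46,.55,.22,.32,.155,.172))
line('bar',box(.60,.69,-.2,.19,.315,.33))
line('xbar',box(.44,.51,-.07,.0-.02,.138,.15));line('xbar2',box(.44,.51,-.09,.09,.141,.149))
circ('hooktop',box(.42,.55,-.05,.05,.157,.18));line('hook',box(.42,.55,-.03,.03,.152,.18))
R=box(.38,.58,-.30,-.10,.006,.012);print('tile',cv2.minAreaRect(R[:,:2].astype(np.float32)))
E
python3 -m pendant '[{"hand":-1,"xyz":[0,-0.1,0],"yaw":0},{"hand":-1,"xyz":[0,-0.2,0],"yaw":0},{"hand":-1,"xyz":[0,-0.3,0],"yaw":0},{"hand":-1,"xyz":[0,-0.4,0],"yaw":0},{"hand":-1,"xyz":[0,-0.45,0],"yaw":0},{"hand":-1,"xyz":[0,-0.5,0],"yaw":0},{"hand":-1,"xyz":[0,-0.5,0],"yaw":0},{"hand":-1,"xyz":[0,-0.5,0],"yaw":0}]'
```

```text
saucer 563 [0.6571 0.0106] 0.0773 mean [0.6503 0.0129] z [0.0174 0.0198 0.0225]
cap 492 [0.6407 0.0169] 0.0239 mean [0.64  0.015] z [0.105  0.1116 0.1148]
honey 738 [0.6323 0.1339] 0.0298 mean [0.6316 0.1327] z [0.1037 0.1094 0.1127]
shaker 230 [ 0.6603 -0.1052] 0.0169 mean [ 0.6595 -0.1054] z [0.0807 0.0863 0.0911]
pailrim 161 [0.5086 0.2709] 0.0309 mean [0.5034 0.2699] z [0.0712 0.076  0.0809]
bail 93 ends [0.5023 0.2932] [0.5085 0.2483] ang deg 7.92 z [0.1561 0.1605 0.1665]
bar 2101 ends [0.627  0.1905] [ 0.6641 -0.2004] ang deg 5.43 z [0.3203 0.3251 0.3284]
xbar 204 ends [ 0.4636 -0.0694] [ 0.4674 -0.0198] ang deg -4.37 z [0.1408 0.1453 0.1487]
xbar2 567 ends [ 0.4631 -0.0779] [0.4759 0.084 ] ang deg -4.54 z [0.142  0.1452 0.1484]
hooktop 3 [ 0.4709 -0.0072] 0.0048 mean [ 0.4703 -0.0068] z [0.1573 0.1577 0.1598]
hook 59 ends [ 0.4574 -0.0048] [ 0.4849 -0.0054] ang deg 88.75 z [0.1522 0.154  0.157 ]
tile ((0.4815281629562378, -0.2010246217250824), (0.1940087378025055, 0.19861166179180145), 0.9144671559333801)
time_s: 1.2
tcp_pos: [0.1127, -0.4999, 0.5141]
ee_rot: [-0.081, 0.076, -0.681, 0.724]
contact_force: [-0.3, 0.2, -0.0]
gripper_width: 0.0856
```

The limit does induce tilt (~3.5° outward). I'll push further and watch the joints.

```bash
cat >> h.py <<'E'
from scipy.spatial.transform import Rotation as Ro
def st():
    s=ctrl.observe();w,x,y,z=s['ee_rot'];M=Ro.from_quat([x,y,z,w]).as_matrix()
    print('t%.2f'%s['time_s'],'q',s['q'].round(3),'p',s['tcp_pos'].round(4),'F',s['contact_force'].round(1),'w',round(s['gripper_width'],4))
    print('toolx',M[:,0].round(3),'y',M[:,1].round(3),'z',M[:,2].round(3),'pitchdown',np.degrees(np.arcsin(-M[2,1])).round(1),'head',np.degrees(np.arctan2(M[1,1],M[0,1])).round(1))
    return s,M
E
python3 -c "from h import *;st()"
python3 -m pendant '[{"hand":-1,"xyz":[0,-0.3,0],"yaw":0},{"hand":-1,"xyz":[0,-0.3,0],"yaw":0},{"hand":-1,"xyz":[0,-0.3,0],"yaw":0},{"hand":-1,"xyz":[0,-0.3,0],"yaw":0}]';python3 -c "from h import *;st()"
```

```text
t1.20 q [-1.349  0.335  1.101  2.277 -0.     1.571] p [ 0.1127 -0.4999  0.5141] F [-0.3  0.2 -0. ] w 0.0856
toolx [-0.976 -0.22   0.   ] y [ 0.013 -0.059 -0.998] z [ 0.22  -0.974  0.06 ] pitchdown 86.6 head -77.3
time_s: 1.7
tcp_pos: [0.1025, -0.4546, 0.5509]
ee_rot: [-0.083, 0.073, -0.659, 0.744]
contact_force: [0.7, 0.3, 0.1]
gripper_width: 0.0854
t1.70 q [-1.349  0.215  1.043  2.277  0.     1.571] p [ 0.1025 -0.4546  0.5509] F [0.7 0.3 0.1] w 0.0854
toolx [-0.976 -0.22  -0.   ] y [ 0.027 -0.119 -0.993] z [ 0.218 -0.968  0.122] pitchdown 83.0 head -77.3
```

```bash

python3 -m pendant '[{"hand":-1,"xyz":[0,-0.1,-0.2],"yaw":0},{"hand":-1,"xyz":[0,-0.2,-0.3],"yaw":0},{"hand":-1,"xyz":[0,-0.2,-0.4],"yaw":0},{"hand":-1,"xyz":[0,-0.2,-0.4],"yaw":0},{"hand":-1,"xyz":[0,-0.2,-0.4],"yaw":0},{"hand":-1,"xyz":[0,-0.2,-0.4],"yaw":0}]';python3 -c "from h import *;st()"
```

```text
time_s: 2.45
tcp_pos: [0.0437, -0.1938, 0.5405]
ee_rot: [-0.085, 0.071, -0.639, 0.761]
contact_force: [0.2, -0.1, 0.4]
gripper_width: 0.0851
t2.45 q [-1.349 -0.438  0.442  2.277 -0.     1.571] p [ 0.0437 -0.1938  0.5405] F [ 0.2 -0.1  0.4] w 0.0851
toolx [-0.976 -0.22   0.   ] y [ 0.038 -0.169 -0.985] z [ 0.217 -0.961  0.173] pitchdown 80.0 head -77.3
```

```bash

python3 -m pendant '[{"hand":-1,"xyz":[0,-2,0],"yaw":0},{"hand":-1,"xyz":[0,-2,0],"yaw":0},{"hand":-1,"xyz":[0,-2,0],"yaw":0},{"hand":-1,"xyz":[0,-2,0],"yaw":0},{"hand":-1,"xyz":[0,-2,0],"yaw":0},{"hand":-1,"xyz":[0,-2,0],"yaw":0},{"hand":-1,"xyz":[0,-2,0],"yaw":0},{"hand":-1,"xyz":[0,-2,0],"yaw":0}]';python3 -c "from h import *;st()"
```

```text
time_s: 3.45
tcp_pos: [0.0581, -0.2578, 0.589]
ee_rot: [-0.087, 0.068, -0.615, 0.781]
contact_force: [-0.8, 0.1, 0.2]
gripper_width: 0.0853
t3.45 q [-1.349 -0.27   0.674  2.277  0.     1.571] p [ 0.0581 -0.2578  0.589 ] F [-0.8  0.1  0.2] w 0.0853
toolx [-0.976 -0.22  -0.   ] y [ 0.052 -0.23  -0.972] z [ 0.214 -0.948  0.235] pitchdown 76.4 head -77.3
```

```bash

for i in 1; do python3 -m pendant '[{"hand":-1,"xyz":[0,-2,0],"yaw":0}]' >/dev/null; python3 -c "from h import *;st()";python3 -m pendant '[{"hand":-1,"xyz":[0,-2,0],"yaw":0},{"hand":-1,"xyz":[0,-2,0],"yaw":0}]'>/dev/null;python3 -c "from h import *;st()"; done
```

```text
t3.58 q [-1.349 -0.269  0.719  2.277 -0.     1.571] p [ 0.0579 -0.2569  0.6056] F [-0.6  0.9  0.7] w 0.0857
toolx [-0.976 -0.22   0.   ] y [ 0.061 -0.271 -0.961] z [ 0.211 -0.937  0.278] pitchdown 73.9 head -77.3
t3.83 q [-1.349 -0.276  0.775  2.277 -0.     1.571] p [ 0.0565 -0.2505  0.6283] F [-0.9  0.1 -0. ] w 0.0855
toolx [-0.976 -0.22   0.   ] y [ 0.074 -0.329 -0.941] z [ 0.207 -0.918  0.338] pitchdown 70.3 head -77.3
```

Single-row calls re-reference the orientation and give ~2.5° each, so tilting is cheap. I'll move to an azimuth of about +25° (keeping high) and tilt there, so the final heading ends near 0–5°.

```bash

python3 -m pendant '[{"hand":-1,"xyz":[-0.06,-0.01,-0.02],"yaw":0},{"hand":-1,"xyz":[-0.12,-0.015,-0.04],"yaw":0},{"hand":-1,"xyz":[-0.18,-0.02,-0.06],"yaw":0},{"hand":-1,"xyz":[-0.23,-0.03,-0.08],"yaw":0},{"hand":-1,"xyz":[-0.26,-0.04,-0.13],"yaw":0},{"hand":-1,"xyz":[-0.29,-0.055,-0.19],"yaw":0},{"hand":-1,"xyz":[-0.31,-0.07,-0.25],"yaw":0},{"hand":-1,"xyz":[-0.324,-0.082,-0.318],"yaw":0}]';python3 -c "from h import *;st()"
```

```text
time_s: 4.82
tcp_pos: [0.2866, -0.0436, 0.5366]
ee_rot: [-0.103, 0.055, -0.574, 0.811]
contact_force: [2.2, -1.0, -0.1]
gripper_width: 0.0851
t4.83 q [ 0.184 -0.239  0.513  2.276 -0.341  3.089] p [ 0.2866 -0.0436  0.5366] F [ 2.2 -1.  -0.1] w 0.0851
toolx [-0.973 -0.231 -0.029] y [ 0.104 -0.32  -0.942] z [ 0.208 -0.919  0.336] pitchdown 70.3 head -71.9
```

```bash

python3 -m pendant '[{"hand":-1,"xyz":[0,-2,0],"yaw":0}]' >/dev/null;python3 -c "from h import *;st()"
python3 -m pendant '[{"hand":-1,"xyz":[0,-2,0],"yaw":0}]' >/dev/null;python3 -c "from h import *;st()"
python3 -m pendant '[{"hand":-1,"xyz":[0,-2,0],"yaw":0}]' >/dev/null;python3 -c "from h import *;st()"
```

```text
t4.95 q [ 0.179 -0.22   0.575  2.276 -0.334  3.06 ] p [ 0.2952 -0.0415  0.5536] F [-0.2 -0.6  1. ] w 0.0854
toolx [-0.965 -0.253 -0.063] y [ 0.142 -0.308 -0.941] z [ 0.219 -0.917  0.333] pitchdown 70.2 head -65.2
t5.08 q [ 0.16  -0.211  0.639  2.277 -0.327  3.02 ] p [ 0.2978 -0.0446  0.5743] F [-0.1  0.2  0.5] w 0.0856
toolx [-0.957 -0.271 -0.103] y [ 0.185 -0.295 -0.937] z [ 0.224 -0.916  0.333] pitchdown 69.6 head -57.9
t5.20 q [ 0.146 -0.206  0.695  2.277 -0.319  2.989] p [ 0.2983 -0.0465  0.5932] F [0.  0.4 0.3] w 0.0855
toolx [-0.947 -0.286 -0.144] y [ 0.228 -0.284 -0.932] z [ 0.225 -0.915  0.334] pitchdown 68.7 head -51.3
```

```bash

python3 -m pendant '[{"hand":-1,"xyz":[-0.01,-0.02,-0.06],"yaw":0.18},{"hand":-1,"xyz":[-0.02,-0.04,-0.12],"yaw":0.36},{"hand":-1,"xyz":[-0.03,-0.06,-0.18],"yaw":0.54},{"hand":-1,"xyz":[-0.04,-0.08,-0.24],"yaw":0.72},{"hand":-1,"xyz":[-0.04,-0.08,-0.24],"yaw":0.9}]' >/dev/null;python3 -c "from h import *;st()"
```

```text
t5.83 q [-0.394 -0.311  0.716  2.277 -0.064  3.141] p [ 0.2188 -0.1108  0.6156] F [-0.4 -1.1 -0.7] w 0.0854
toolx [-0.877  0.364 -0.315] y [ 0.266 -0.18  -0.947] z [-0.401 -0.914  0.061] pitchdown 71.3 head -34.1
```

```bash

python3 -m pendant '[{"hand":-1,"xyz":[0.01,-0.005,-0.03],"yaw":-0.18},{"hand":-1,"xyz":[0.02,-0.01,-0.06],"yaw":-0.36},{"hand":-1,"xyz":[0.03,-0.015,-0.09],"yaw":-0.54},{"hand":-1,"xyz":[0.04,-0.02,-0.13],"yaw":-0.72},{"hand":-1,"xyz":[0.05,-0.03,-0.17],"yaw":-0.9},{"hand":-1,"xyz":[0.06,-0.035,-0.21],"yaw":-1.08},{"hand":-1,"xyz":[0.068,-0.039,-0.25],"yaw":-1.26},{"hand":-1,"xyz":[0.068,-0.039,-0.25],"yaw":-1.44}]' >/dev/null;python3 -c "from h import *;st()"
```

```text
t6.83 q [ 0.77  -0.19   0.637  2.276 -0.314  2.843] p [0.2737 0.1428 0.5663] F [-0.1  0.4  0.1] w 0.0852
toolx [-0.494 -0.869 -0.025] y [ 0.298 -0.142 -0.944] z [ 0.817 -0.474  0.329] pitchdown 70.8 head -25.4
```

```bash

python3 -m pendant '[{"hand":-1,"xyz":[0,-2,0],"yaw":-0.18}]' >/dev/null;python3 -c "from h import *;st()"
python3 -m pendant '[{"hand":-1,"xyz":[0,-2,0],"yaw":-0.18}]' >/dev/null;python3 -c "from h import *;st()"
python3 -m pendant '[{"hand":-1,"xyz":[0,-2,0],"yaw":-0.18}]' >/dev/null;python3 -c "from h import *;st()"
```

```text
t6.95 q [ 0.76  -0.186  0.688  2.277 -0.308  2.632] p [0.2749 0.142  0.5841] F [-0.3 -0.   0.4] w 0.0852
toolx [-0.322 -0.947 -0.001] y [ 0.325 -0.109 -0.939] z [ 0.889 -0.303  0.343] pitchdown 70.0 head -18.6
t7.08 q [ 0.749 -0.187  0.738  2.277 -0.301  2.421] p [0.2742 0.1395 0.6025] F [-0.4 -0.5 -0.8] w 0.085
toolx [-0.139 -0.99   0.028] y [ 0.354 -0.076 -0.932] z [ 0.925 -0.12   0.361] pitchdown 68.8 head -12.1
t7.20 q [ 0.738 -0.191  0.784  2.277 -0.294  2.209] p [0.2717 0.1355 0.6202] F [ 0.7 -0.  -0.5] w 0.0854
toolx [ 0.046 -0.997  0.066] y [ 0.383 -0.043 -0.923] z [0.922 0.068 0.38 ] pitchdown 67.3 head -6.4
```

```bash

python3 -m pendant '[{"hand":-1,"xyz":[0,-2,0],"yaw":-0.18}]' >/dev/null
python3 -m pendant '[{"hand":-1,"xyz":[0,-2,0],"yaw":-0.18}]' >/dev/null;python3 -c "from h import *;st()"
python3 -m pendant '[{"hand":-1,"xyz":[0.05,0.02,0],"yaw":-0.18},{"hand":-1,"xyz":[0.09,0.03,0.05],"yaw":-0.36},{"hand":-1,"xyz":[0.12,0.03,0.07],"yaw":-0.54},{"hand":-1,"xyz":[0.12,0.03,0.07],"yaw":-0.72}]' >/dev/null;python3 -c "from h import *;st()"
python3 -m pendant '[{"hand":-1,"xyz":[0,-2,0],"yaw":-0.18}]' >/dev/null;python3 -c "from h import *;st()"
```

```text
t7.45 q [ 0.701 -0.211  0.867  2.277 -0.271  1.773] p [0.2616 0.1208 0.6547] F [-0.2 -0.4 -0.2] w 0.0852
toolx [ 0.393 -0.904  0.172] y [ 0.441  0.021 -0.897] z [0.807 0.428 0.406] pitchdown 63.8 head 2.7
t7.95 q [ 1.400e-01  1.000e-03  1.118e+00  2.236e+00 -4.200e-02  6.900e-01] p [0.3806 0.0417 0.676 ] F [0.3 0.3 0.6] w 0.0853
toolx [ 0.765 -0.535  0.36 ] y [ 0.437  0.02  -0.899] z [0.474 0.845 0.249] pitchdown 64.1 head 2.6
t8.07 q [ 0.14   0.033  1.233  2.277 -0.042  0.505] p [0.3697 0.0402 0.6989] F [-0.5 -0.6  0.1] w 0.0853
toolx [ 0.821 -0.372  0.433] y [ 0.475  0.025 -0.879] z [0.316 0.928 0.197] pitchdown 61.6 head 3.0
```

```bash

python3 -m pendant '[{"hand":-1,"xyz":[-0.6,-0.9,-0.2],"yaw":-0.18}]' >/dev/null;python3 -c "from h import *;st()"
python3 -m pendant '[{"hand":-1,"xyz":[-0.6,-0.9,-0.1],"yaw":-0.18}]' >/dev/null;python3 -c "from h import *;st()"
python3 -m pendant '[{"hand":-1,"xyz":[-0.6,-0.9,0],"yaw":0}]' >/dev/null;python3 -c "from h import *;st()"
python3 -m pendant '[{"hand":-1,"xyz":[-0.6,-0.9,0],"yaw":0}]' >/dev/null;python3 -c "from h import *;st()"
```

```text
t8.20 q [ 0.16  -0.017  1.232  2.276 -0.049  0.335] p [0.3425 0.0412 0.7163] F [-0.3 -0.8  0.7] w 0.0854
toolx [ 0.842 -0.197  0.502] y [ 0.517  0.034 -0.855] z [0.151 0.98  0.13 ] pitchdown 58.8 head 3.7
t8.32 q [ 0.17  -0.069  1.233  2.277 -0.05   0.155] p [0.3124 0.039  0.7341] F [-0.6 -1.   1.2] w 0.0853
toolx [ 0.827 -0.014  0.562] y [ 0.562  0.045 -0.826] z [-0.014  0.999  0.045] pitchdown 55.7 head 4.6
t8.45 q [ 0.164 -0.121  1.233  2.277 -0.042  0.145] p [0.2824 0.0347 0.7496] F [-0.5  0.2 -0.3] w 0.0856
toolx [ 0.798 -0.014  0.603] y [ 0.602  0.057 -0.796] z [-0.024  0.998  0.054] pitchdown 52.8 head 5.4
t8.57 q [ 0.042 -0.19   1.232  2.277  0.064  0.052] p [0.2422 0.0285 0.7678] F [-0.5 -1.4  0.6] w 0.0854
toolx [ 0.757 -0.02   0.654] y [ 0.652  0.092 -0.752] z [-0.045  0.996  0.082] pitchdown 48.8 head 8.0
```

```bash

python3 -m pendant '[{"hand":-1,"xyz":[-0.6,-0.9,-0.6],"yaw":0}]' >/dev/null;python3 -c "from h import *;st()"
python3 -m pendant '[{"hand":-1,"xyz":[-0.6,-0.9,-0.6],"yaw":0}]' >/dev/null;python3 -c "from h import *;st()"
python3 -m pendant '[{"hand":-1,"xyz":[-0.6,-0.9,-0.3],"yaw":0}]' >/dev/null;python3 -c "from h import *;st()"
```

```text
t8.70 q [-0.12  -0.24   1.235  2.277  0.122 -0.085] p [0.2136 0.0092 0.7806] F [ 0.8 -1.2  0.6] w 0.0853
toolx [ 0.715 -0.002  0.699] y [ 0.699  0.038 -0.714] z [-0.026  0.999  0.029] pitchdown 45.6 head 3.1
t8.82 q [-0.006 -0.311  1.232  2.276  0.025  0.013] p [0.1688 0.0063 0.7923] F [0.1 1.7 0.4] w 0.0853
toolx [ 0.669 -0.017  0.743] y [ 0.743  0.021 -0.669] z [-0.004  1.     0.027] pitchdown 42.0 head 1.6
t8.95 q [-0.085 -0.372  1.235  2.277  0.087 -0.036] p [0.1295 0.0139 0.8024] F [ 0.4 -0.7  0.2] w 0.0855
toolx [ 0.619 -0.017  0.785] y [ 0.785  0.021 -0.619] z [-0.006  1.     0.026] pitchdown 38.2 head 1.5
```

```bash

python3 -m pendant '[{"hand":-1,"xyz":[-0.5,-0.9,0],"yaw":0}]' >/dev/null;python3 -c "from h import *;st()"
python3 -m pendant '[{"hand":-1,"xyz":[-0.5,-0.9,0],"yaw":0}]' >/dev/null;python3 -c "from h import *;st()"
```

```text
t9.07 q [-0.024 -0.426  1.234  2.277  0.039  0.007] p [0.0945 0.009  0.8078] F [0.1 0.5 0.9] w 0.0853
toolx [ 0.579 -0.021  0.815] y [ 0.816  0.02  -0.578] z [-0.004  1.     0.028] pitchdown 35.3 head 1.4
t9.20 q [-0.005 -0.478  1.234  2.277  0.025  0.02 ] p [0.0604 0.0068 0.8117] F [0.6 0.5 0.7] w 0.0849
toolx [ 0.536 -0.022  0.844] y [ 0.844  0.021 -0.535] z [-0.006  1.     0.03 ] pitchdown 32.4 head 1.4
```

```bash
python3 - <<'E'
from h import *
z=np.load('pics/A.npz');A,C=z['A'].astype(float),z['C'].astype(float)
T=np.load('pics/top0.npy');S=np.load('pics/scene0.npy')
from scipy.optimize import least_squares
def fitc(n,m,r=None):
    R=A[m]; 
    c0=np.r_[R[:,:2].mean(0)]
    f=lambda p:np.hypot(*(R[:,:2]-p[:2]).T)-(p[2] if r is None else r)
    s=least_squares(f,np.r_[c0,.03] if r is None else c0,loss='soft_l1',f_scale=.002);print(n,len(R),s.x.round(4),'rms',np.sqrt((f(s.x)**2).mean()).round(4))
def b(x0,x1,y0,y1,z0,z1): return (A[:,0]>x0)&(A[:,0]<x1)&(A[:,1]>y0)&(A[:,1]<y1)&(A[:,2]>z0)&(A[:,2]<z1)
red=(C[:,2]>C[:,0]*1.4)&(C[:,2]>60)
m=b(.56,.73,-.07,.1,.012,.026)&red;fitc('saucer rim red',m)
R=A[m][:,:2].astype(np.float32);print(cv2.minEnclosingCircle(R))
gr=(C[:,1]>C[:,2]*1.2)&(C[:,1]>C[:,0]*1.2)
m=b(.6,.69,-.03,.06,.1,.118)&gr;print('cap',cv2.minEnclosingCircle(A[m][:,:2].astype(np.float32)),A[m].mean(0))
m=b(.6,.69,-.03,.06,.03,.095);fitc('jar sides',m,.0225)
m=b(.46,.56,.22,.32,.015,.07);fitc('pail sides in/out',m)
m=b(.46,.56,.22,.32,.06,.085);R=A[m][:,:2];print('pail rim mid',(R.min(0)+R.max(0))/2,np.ptp(R,0))
# bail: all points above .09
m=b(.45,.57,.21,.33,.1,.175);R=A[m];print('bail pts',len(R));
l=cv2.fitLine(R[:,:2].astype(np.float32),cv2.DIST_HUBER,0,.001,.001).ravel();t=(R[:,:2]-l[2:])@l[:2];print(l,t.min(),t.max(),'mid',l[2:]+l[:2]*(t.min()+t.max())/2,np.degrees(np.arctan(-l[0]/l[1])))
m=b(.38,.58,-.27,-.13,.006,.013);
for hh in [(.0065,.012)]:
    m=b(.40,.56,-.28,-.12,*hh);R=A[m];print(len(R));print('tile mask via color?')
m=b(.2,.7,-.3,-.1,-.005,.005);print('table z median',np.median(A[m][:,2]))
m=b(.40,.56,-.275,-.125,.003,.014)&((C.max(1)-C.min(1))>8);print('tile col',m.sum(),cv2.minAreaRect(A[m][:,:2].astype(np.float32)))
# hook region points
m=b(.42,.52,-.03,.02,.03,.17);R=A[m];print('hook y by z')
for z0 in np.arange(.03,.17,.01):
    q=R[(R[:,2]>z0)&(R[:,2]<z0+.01)]; 
    if len(q):print(round(z0,2),len(q),'x',q[:,0].min().round(3),q[:,0].max().round(3),'y',np.median(q[:,1]).round(4))
E
```

```text
saucer rim red 774 [0.6452 0.0157 0.0599] rms 0.0072
((0.657416045665741, 0.011899827979505062), 0.07669972628355026)
cap ((0.6407240033149719, 0.015383387915790081), 0.022974515333771706) [0.6382406  0.01394371 0.11116547]
jar sides 340 [0.6412 0.0162] rms 0.0012
pail sides in/out 513 [0.5056 0.2714 0.0265] rms 0.0012
pail rim mid [0.50590598 0.27059185] [0.05570441 0.06216564]
bail pts 264
[0.5765415  0.81706786 0.5229402  0.28103247] -0.04255302526779953 0.06293349820464793 mid [0.52881531 0.28935859] -35.207653
2681
tile mask via color?
table z median 0.000302924096088548
tile col 3689 ((0.48001739382743835, -0.1999129354953766), (0.14972156286239624, 0.15976478159427643), 89.96717834472656)
hook y by z
0.03 32 x 0.457 0.481 y -0.0045
0.04 7 x 0.45 0.494 y -0.0072
0.05 25 x 0.447 0.496 y -0.0046
0.06 14 x 0.49 0.498 y -0.0068
0.07 3 x 0.473 0.488 y -0.0072
0.08 11 x 0.458 0.472 y -0.0059
0.09 12 x 0.459 0.469 y -0.0058
0.1 18 x 0.444 0.461 y -0.0055
0.11 6 x 0.445 0.45 y -0.0066
0.12 14 x 0.444 0.494 y -0.0071
0.13 28 x 0.445 0.496 y -0.0065
0.14 209 x 0.445 0.493 y -0.0066
0.15 91 x 0.453 0.488 y -0.0056
```

Pitch is now 32°, but the keeper (hook top 0.155 m) stands right in front of the saucer. About 45° is needed so the gripper clears it when taking the jar. I'll fit a planar arm model from the logged poses to see where pushing would pitch the tool back down.

```bash
python3 - <<'E'
import numpy as np
from scipy.optimize import least_squares
D=[(.087,.175,1.66,.5498,.2306),(.335,1.101,2.277,.5125,.5141),(.215,1.043,2.277,.466,.5509),(-.438,.442,2.277,.1987,.5405),(-.27,.674,2.277,.2643,.589),(-.276,.775,2.277,.2568,.6283),(.001,1.118,2.236,.3829,.676),(-.311,1.232,2.276,.1689,.7923),(-.478,1.234,2.277,.0608,.8117)]
D=np.array(D)
def fk(p,q2,q3,q4):
    l1,l2,L,a,h=p;f=q2-q3
    return a+l1*np.sin(q2)+l2*np.cos(f)+L*np.cos(f+q4), h+l1*np.cos(q2)-l2*np.sin(f)-L*np.sin(f+q4)
def r(p):
    x,z=fk(p,*D[:,:3].T);return np.r_[x-D[:,3],z-D[:,4]]
s=least_squares(r,[.4,.4,.25,0,.2]);print(s.x.round(4),np.abs(s.fun).max())
pt=.565
for q2 in(-.83,-.6,-.3):
    for q3 in(-.9,-.6,-.3,0,.5):
        print(q2,q3,'q4',round(pt-q2+q3,2),np.round(fk(s.x,q2,q3,pt-q2+q3),3))
E
```

```text
[ 0.4193  0.5004  0.3814 -0.0028  0.15  ] 0.018123271679527653
-0.83 -0.9 q4 0.49 [0.509 0.194]
-0.83 -0.6 q4 0.8 [0.497 0.343]
-0.83 -0.3 q4 1.09 [0.442 0.482]
-0.83 0 q4 1.4 [0.348 0.598]
-0.83 0.5 q4 1.9 [0.129 0.715]
-0.6 -0.9 q4 0.27 [0.561 0.144]
-0.6 -0.6 q4 0.57 [0.583 0.292]
-0.6 -0.3 q4 0.86 [0.561 0.44 ]
-0.6 0 q4 1.17 [0.496 0.574]
-0.6 0.5 q4 1.67 [0.31  0.738]
-0.3 -0.9 q4 -0.04 [0.608 0.064]
-0.3 -0.6 q4 0.27 [0.673 0.198]
-0.3 -0.3 q4 0.56 [0.696 0.346]
-0.3 0 q4 0.86 [0.673 0.494]
-0.3 0.5 q4 1.36 [0.544 0.705]
```

```bash

python3 -m pendant '[{"hand":-1,"xyz":[-0.005,0.06,0],"yaw":-0.03},{"hand":-1,"xyz":[-0.01,0.12,0],"yaw":-0.03},{"hand":-1,"xyz":[-0.02,0.18,0],"yaw":-0.03},{"hand":-1,"xyz":[-0.03,0.24,0],"yaw":-0.03},{"hand":-1,"xyz":[-0.04,0.3,0],"yaw":-0.03},{"hand":-1,"xyz":[-0.05,0.36,0],"yaw":-0.03},{"hand":-1,"xyz":[-0.06,0.42,0],"yaw":-0.03},{"hand":-1,"xyz":[-0.064,0.46,0],"yaw":-0.03}]' >/dev/null;python3 -c "from h import *;st()"
python3 -m pendant '[{"hand":-1,"xyz":[-1,-2,0],"yaw":0}]' >/dev/null;python3 -c "from h import *;st()"
python3 -m pendant '[{"hand":-1,"xyz":[-1,-2,0],"yaw":0}]' >/dev/null;python3 -c "from h import *;st()"
```

```text
t10.20 q [-0.935 -0.842  0.215  2.008  0.73  -0.749] p [0.2227 0.0185 0.6191] F [-0.   0.6 -0.8] w 0.0856
toolx [0.605 0.035 0.795] y [ 0.794  0.048 -0.606] z [-0.059  0.998  0.002] pitchdown 37.3 head 3.5
t10.32 q [-0.781 -0.842  0.255  1.977  0.586 -0.588] p [0.2065 0.0173 0.6235] F [-0.2  0.2 -1.2] w 0.0854
toolx [0.642 0.015 0.766] y [ 0.766  0.02  -0.642] z [-0.025  1.     0.001] pitchdown 40.0 head 1.5
t10.45 q [-0.551 -0.845  0.322  1.978  0.427 -0.41 ] p [0.1765 0.0299 0.6373] F [-1.   0.8 -0.6] w 0.0854
toolx [0.66  0.02  0.751] y [ 0.751  0.024 -0.66 ] z [-0.032  1.     0.001] pitchdown 41.3 head 1.8
```

```bash

python3 -m pendant '[{"hand":-1,"xyz":[-1,-0.5,0],"yaw":0}]' >/dev/null;python3 -c "from h import *;st()"
python3 -m pendant '[{"hand":-1,"xyz":[-1,-0.5,0],"yaw":0}]' >/dev/null;python3 -c "from h import *;st()"
python3 -m pendant '[{"hand":-1,"xyz":[-1,-0.5,0],"yaw":0}]' >/dev/null;python3 -c "from h import *;st()"
```

```text
t10.57 q [-0.373 -0.846  0.406  2.048  0.286 -0.28 ] p [0.1281 0.0363 0.6439] F [ 0.2  1.9 -0.2] w 0.0852
toolx [0.685 0.017 0.728] y [ 0.728  0.018 -0.685] z [-0.025  1.     0.   ] pitchdown 43.3 head 1.5
t10.70 q [-0.246 -0.847  0.499  2.145  0.192 -0.192] p [0.0731 0.0376 0.648 ] F [0.8 1.4 0.1] w 0.0855
toolx [0.704 0.017 0.71 ] y [ 0.71   0.018 -0.704] z [-0.024  1.     0.001] pitchdown 44.8 head 1.4
t10.82 q [-0.172 -0.846  0.6    2.256  0.138 -0.142] p [0.0148 0.0372 0.6487] F [-0.2  0.6  0.1] w 0.0856
toolx [0.717 0.018 0.697] y [ 0.696  0.019 -0.718] z [-0.026  1.     0.001] pitchdown 45.8 head 1.5
```

```bash

python3 -m pendant '[{"hand":-1,"xyz":[0.04,0.06,0],"yaw":0},{"hand":-1,"xyz":[0.06,0.12,0],"yaw":0},{"hand":-1,"xyz":[0.08,0.18,0],"yaw":0},{"hand":-1,"xyz":[0.1,0.24,-0.01],"yaw":0},{"hand":-1,"xyz":[0.11,0.3,-0.01],"yaw":0},{"hand":-1,"xyz":[0.12,0.36,-0.02],"yaw":0},{"hand":-1,"xyz":[0.13,0.42,-0.02],"yaw":0},{"hand":-1,"xyz":[0.138,0.48,-0.02],"yaw":0}]' >/dev/null;python3 -c "from h import *;st()"
python3 -m pendant '[{"hand":-1,"xyz":[-1,-0.7,0],"yaw":0}]' >/dev/null;python3 -c "from h import *;st()"
```

```text
t11.82 q [-1.38  -0.846  0.     2.277  0.782 -1.351] p [ 0.2068 -0.0117  0.5077] F [ 0.  -0.2  0.2] w 0.0855
toolx [0.703 0.014 0.711] y [ 0.711  0.036 -0.703] z [-0.036  0.999  0.016] pitchdown 44.6 head 2.9
t11.95 q [-1.375e+00 -8.460e-01 -1.000e-03  2.277e+00  7.480e-01 -1.343e+00] p [ 0.2002 -0.0132  0.5007] F [ 0.2  1.3 -0.5] w 0.085
toolx [0.726 0.01  0.687] y [ 0.687  0.033 -0.726] z [-0.03   0.999  0.017] pitchdown 46.6 head 2.7
```

```bash

python3 -m pendant '[{"hand":-1,"xyz":[0.06,0.02,0],"yaw":0},{"hand":-1,"xyz":[0.12,0.05,0],"yaw":0},{"hand":-1,"xyz":[0.18,0.07,0],"yaw":0},{"hand":-1,"xyz":[0.25,0.1,0],"yaw":0},{"hand":-1,"xyz":[0.25,0.1,0],"yaw":0},{"hand":-1,"xyz":[0.25,0.1,0],"yaw":0}]' >/dev/null;python3 -c "from h import *;st()"
```

```text
t12.70 q [-0.208 -0.728  0.073  1.624  0.176 -0.162] p [ 0.3473 -0.0225  0.5595] F [ 0.4 -3.1  0.7] w 0.0851
toolx [0.722 0.01  0.692] y [ 0.691  0.033 -0.722] z [-0.03   0.999  0.017] pitchdown 46.2 head 2.7
```

Recovered. From here I'll push straight back for a few more degrees.

```bash

python3 -m pendant '[{"hand":-1,"xyz":[-0.03,0.05,0],"yaw":-0.02},{"hand":-1,"xyz":[-0.06,0.1,0],"yaw":-0.02},{"hand":-1,"xyz":[-0.06,0.1,0],"yaw":-0.02}]' >/dev/null;python3 -c "from h import *;st()"
python3 -m pendant '[{"hand":-1,"xyz":[-1,-0.7,0],"yaw":0}]' >/dev/null;python3 -c "from h import *;st()"
python3 -m pendant '[{"hand":-1,"xyz":[-1,-0.7,0],"yaw":0}]' >/dev/null;python3 -c "from h import *;st()"
```

```text
t13.07 q [-0.166 -0.846 -0.241  1.44   0.148 -0.153] p [ 0.3797 -0.0208  0.447 ] F [-2.1 -0.   0.7] w 0.0855
toolx [0.733 0.031 0.68 ] y [ 0.679  0.036 -0.734] z [-0.047  0.999  0.006] pitchdown 47.2 head 3.1
t13.20 q [-0.321 -0.846 -0.169  1.573  0.259 -0.286] p [ 0.3358 -0.0346  0.4637] F [-0.3 -1.7  0.7] w 0.0852
toolx [0.754 0.037 0.655] y [ 0.654  0.053 -0.755] z [-0.062  0.998  0.016] pitchdown 49.0 head 4.6
t13.32 q [-0.521 -0.848 -0.131  1.683  0.38  -0.467] p [ 0.2997 -0.0502  0.4696] F [ 0.2 -0.9 -0. ] w 0.0851
toolx [0.763 0.044 0.645] y [ 0.642  0.059 -0.764] z [-0.071  0.997  0.017] pitchdown 49.8 head 5.2
```

```bash
cat >> h.py <<'E'
def plan(*W):
    s,M=st(); prev=s['tcp_pos']
    for w in W:
        w=np.array(w,float); print(w.round(3),'->',((w-s['tcp_pos'])@M).round(4),'step',np.linalg.norm(w-prev).round(3)); prev=w
E
python3 -c "
from h import *
plan((.42,-.02,.42),(.5,.0,.30),(.579,.010,.156),(.656,.017,.064))"
```

```text
t13.32 q [-0.521 -0.848 -0.131  1.683  0.38  -0.467] p [ 0.2997 -0.0502  0.4696] F [ 0.2 -0.9 -0. ] w 0.0851
toolx [0.763 0.044 0.645] y [ 0.642  0.059 -0.764] z [-0.071  0.997  0.017] pitchdown 49.8 head 5.2
[ 0.42 -0.02  0.42] -> [0.0611 0.117  0.0207] step 0.134
[0.5 0.  0.3] -> [0.0457 0.2612 0.033 ] step 0.146
[0.579 0.01  0.156] -> [0.0135 0.4226 0.0349] step 0.165
[0.656 0.017 0.064] -> [0.0133 0.5428 0.0349] step 0.12
```

```bash

python3 -m pendant '[{"hand":-1,"xyz":[0.03,0.05,0.01],"yaw":-0.02},{"hand":-1,"xyz":[0.06,0.1,0.02],"yaw":-0.026},{"hand":-1,"xyz":[0.055,0.155,0.027],"yaw":-0.026},{"hand":-1,"xyz":[0.05,0.21,0.03],"yaw":-0.026},{"hand":-1,"xyz":[0.045,0.26,0.033],"yaw":-0.026},{"hand":-1,"xyz":[0.045,0.26,0.033],"yaw":-0.026}]' 20 >/dev/null;python3 -c "
from h import *
plan((.579,.010,.156),(.656,.017,.064))
im,P=cloud('wrist');cv2.imwrite('pics/w1.png',im);np.save('pics/w1.npy',P)"
```

```text
t14.07 q [-0.052 -0.709 -0.484  1.1    0.092 -0.11 ] p [4.990e-01 3.000e-04 3.007e-01] F [-0.6 -0.5 -0.3] w 0.0855
toolx [0.762 0.069 0.644] y [ 0.641  0.059 -0.765] z [-0.091  0.996  0.   ] pitchdown 49.9 head 5.3
[0.579 0.01  0.156] -> [-0.0316  0.1625  0.0023] step 0.166
[0.656 0.017 0.064] -> [-0.0317  0.2827  0.0022] step 0.12
```

View pics/w1.png

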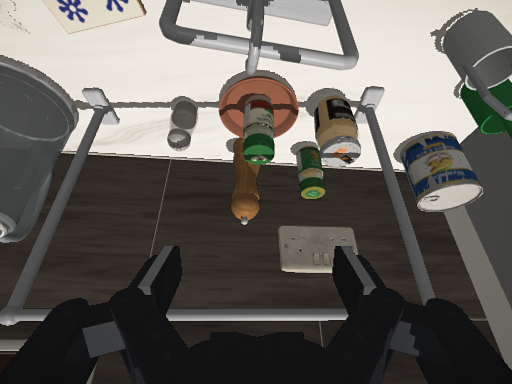

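The wrist view is upside down. Jar at (258,130) in the saucer, bar across (220,315), keeper at the top (260,40), fingers at the bottom, so the camera sits below the fingers. I'll check its position and refine the jar, saucer and bar.

```bash
python3 - <<'E'
from h import *
from scipy.optimize import least_squares
s,M=st();f=ctrl.grab_frame('wrist');E=np.array(f['extrinsics']);c=-E[:3,:3].T@E[:3,3];print('cam in tool',((c-s['tcp_pos'])@M).round(4))
P=np.load('pics/w1.npy').reshape(-1,3);P=P[~np.isnan(P).any(1)];C=cv2.imread('pics/w1.png').reshape(-1,3)
def b(x0,x1,y0,y1,z0,z1): return P[(P[:,0]>x0)&(P[:,0]<x1)&(P[:,1]>y0)&(P[:,1]<y1)&(P[:,2]>z0)&(P[:,2]<z1)]
def fc(n,R,r):
    g=lambda p:np.hypot(*(R[:,:2]-p).T)-r
    q=least_squares(g,R[:,:2].mean(0)+[.01,0],loss='soft_l1',f_scale=.002);print(n,len(R),q.x.round(4),np.sqrt(np.mean(q.fun**2)).round(4))
fc('jar',b(.6,.68,-.03,.06,.04,.095),.0225)
R=b(.6,.68,-.03,.06,.09,.13);print('captop z',np.percentile(R[:,2],95))
fc('honey',b(.58,.7,.08,.18,.03,.09),.032);fc('shaker',b(.62,.7,-.14,-.07,.02,.08),.022)
R=b(.57,.73,-.06,.1,.018,.026);fc('saucerrim',R,.0615)
R=b(.6,.7,-.15,.18,.305,.33);l=cv2.fitLine(R.astype(np.float32),cv2.DIST_HUBER,0,.001,.001).ravel();print('bar',len(R),l, 'x at .015',l[3]+(.015-l[4])*l[0]/l[1])
R=b(.42,.52,-.09,.09,.13,.15);print('keeper bar pts',len(R))
E
```

```text
t14.12 q [-0.053 -0.71  -0.482  1.102  0.093 -0.11 ] p [4.990e-01 1.000e-04 3.034e-01] F [-1.1  0.6  1. ] w 0.0851
toolx [0.76  0.07  0.647] y [ 0.644  0.059 -0.763] z [-0.091  0.996 -0.   ] pitchdown 49.7 head 5.2
cam in tool [-0.0826 -0.1442 -0.0012]
jar 829 [0.6398 0.0147] 0.0009
captop z 0.11338740003183219
honey 1268 [0.6337 0.1339] 0.0013
shaker 796 [ 0.6631 -0.106 ] 0.0024
saucerrim 779 [0.644  0.0151] 0.012
bar 2313 [-0.09045218  0.9958928   0.00397872  0.63732     0.04064884  0.32261536] x at .015 0.63964957
keeper bar pts 3511
```

The wrist camera sits 83 mm below the tool axis. If it is a solid body it would meet the hook during the jar grasp, so I'll check for a housing.

```bash
python3 - <<'E'
from h import *
s,M=st();
out=[]
for n in('scene','top'):
    f=ctrl.grab_frame(n);K=np.array(f['intrinsics']);E=np.array(f['extrinsics']);im=f['frame']
    c=s['tcp_pos']+M@np.array([-.0826,-.1442,0]);q=K@(E[:3,:3]@c+E[:3,3]);q=q[:2]/q[2];u,v=int(q[0]),int(q[1]);print(n,u,v)
    x0=min(max(u-60,0),392);y0=min(max(v-60,0),264)
    cr=cv2.resize(im[y0:y0+120,x0:x0+120],(400,400),interpolation=cv2.INTER_CUBIC);cv2.circle(cr,(int((u-x0)/.3),int((v-y0)/.3)),5,(0,0,255),1);out.append(cr)
cv2.imwrite('pics/cam.png',np.hstack(out))
E
```

```text
t14.18 q [-0.053 -0.712 -0.48   1.102  0.093 -0.11 ] p [ 4.990e-01 -1.000e-04  3.049e-01] F [ 0.5 -0.8  0.8] w 0.0853
toolx [0.758 0.069 0.648] y [ 0.646  0.058 -0.761] z [-0.091  0.996 -0.001] pitchdown 49.6 head 5.2
scene 200 200
top 288 254
```

View pics/cam.png

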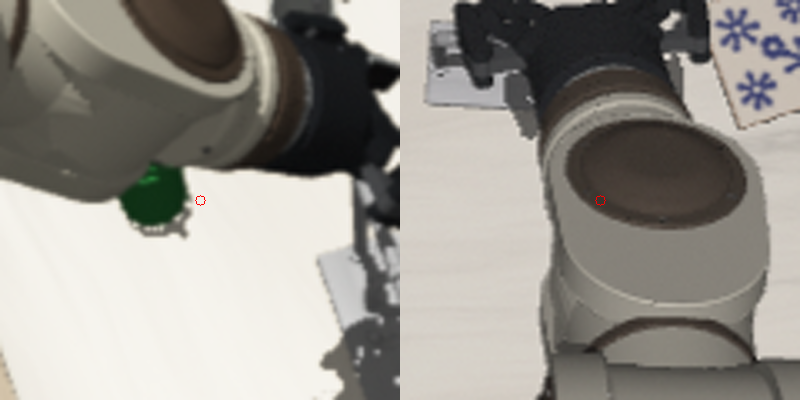

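No camera housing, just the round wrist, which clears the hook by ~25 mm. Going in on the jar.

```bash
python3 -c "
from h import *
plan((.575,.0085,.157),(.655,.0165,.064))"
```

```text
t14.28 q [-0.054 -0.712 -0.481  1.101  0.093 -0.111] p [ 4.989e-01 -3.000e-04  3.052e-01] F [ 0.3 -0.7  0.3] w 0.0859
toolx [0.757 0.069 0.649] y [ 0.647  0.058 -0.761] z [-0.09   0.996 -0.001] pitchdown 49.5 head 5.1
[0.575 0.008 0.157] -> [-0.038   0.1624  0.002 ] step 0.167
[0.655 0.016 0.064] -> [-0.0372  0.2853  0.0028] step 0.123
```

```bash

python3 -m pendant '[{"hand":-1,"xyz":[-0.02,0.05,0.001],"yaw":0},{"hand":-1,"xyz":[-0.038,0.1,0.002],"yaw":0},{"hand":-1,"xyz":[-0.038,0.15,0.002],"yaw":0},{"hand":-1,"xyz":[-0.038,0.19,0.002],"yaw":0},{"hand":-1,"xyz":[-0.038,0.23,0.003],"yaw":0},{"hand":-1,"xyz":[-0.037,0.265,0.003],"yaw":0},{"hand":-1,"xyz":[-0.037,0.285,0.003],"yaw":0},{"hand":-1,"xyz":[-0.037,0.285,0.003],"yaw":0}]' 30 ;python3 -c "
from h import *
plan((.655,.0165,.064))"
```

```text
time_s: 15.28
tcp_pos: [0.6557, 0.0164, 0.0651]
ee_rot: [0.674, -0.652, -0.274, -0.214]
contact_force: [-0.3, 0.3, 0.4]
gripper_width: 0.0854
t15.28 q [-0.    -0.271 -0.68   0.458  0.058 -0.069] p [0.6557 0.0164 0.0651] F [-0.3  0.3  0.4] w 0.0854
toolx [0.758 0.069 0.649] y [ 0.647  0.058 -0.761] z [-0.09   0.996 -0.001] pitchdown 49.5 head 5.1
[0.655 0.016 0.064] -> [-0.0012  0.0004  0.0002] step 0.001
```

```bash

python3 -m pendant '[{"hand":1,"xyz":[0,0,0],"yaw":0},{"hand":1,"xyz":[0,0,0],"yaw":0},{"hand":1,"xyz":[0,0,0],"yaw":0},{"hand":1,"xyz":[0,0,0],"yaw":0},{"hand":1,"xyz":[0,0,0],"yaw":0},{"hand":1,"xyz":[0.01,-0.011,0],"yaw":0},{"hand":1,"xyz":[0.029,-0.034,0],"yaw":0},{"hand":1,"xyz":[0.029,-0.034,0],"yaw":0}]' 30 ;python3 -c "
from h import *
plan((.585,.015,.15),(.585,-.0,.20),(.54,-.1,.20),(.496,-.2,.19),(.496,-.2,.09))
im,P=cloud('wrist');cv2.imwrite('pics/w2.png',im)
P=P.reshape(-1,3);m=(abs(P[:,0]-.64)<.05)&(abs(P[:,1]-.015)<.03)&(P[:,2]>.02)&(P[:,2]<.2);print(np.percentile(P[m][:,2],[1,50,99]))"
```

```text
time_s: 16.27
tcp_pos: [0.6571, 0.0163, 0.1138]
ee_rot: [0.673, -0.651, -0.276, -0.216]
contact_force: [0.1, -0.2, -0.0]
gripper_width: 0.0449
t16.27 q [-0.    -0.31  -0.614  0.557  0.058 -0.069] p [0.6571 0.0163 0.1138] F [ 0.1 -0.2 -0. ] w 0.0449
toolx [0.754 0.069 0.653] y [ 0.65   0.058 -0.757] z [-0.09   0.996 -0.001] pitchdown 49.2 head 5.1
[0.585 0.015 0.15 ] -> [-0.0308 -0.0744  0.0051] step 0.081
[ 0.585 -0.     0.2  ] -> [ 0.0008 -0.1131 -0.0099] step 0.052
[ 0.54 -0.1   0.2 ] -> [-0.04   -0.1482 -0.1054] step 0.11
[ 0.496 -0.2    0.19 ] -> [-0.0866 -0.175  -0.2011] step 0.11
[ 0.496 -0.2    0.09 ] -> [-0.1519 -0.0992 -0.201 ] step 0.1
[0.0581337  0.140372   0.17473506]
```

Gripped at 45 mm and lifted. Carry it to the tile.

```bash

python3 -m pendant '[{"hand":1,"xyz":[-0.015,-0.037,0.002],"yaw":0},{"hand":1,"xyz":[-0.03,-0.074,0.005],"yaw":0},{"hand":1,"xyz":[0,-0.113,-0.01],"yaw":0},{"hand":1,"xyz":[-0.02,-0.131,-0.058],"yaw":0},{"hand":1,"xyz":[-0.04,-0.148,-0.105],"yaw":0},{"hand":1,"xyz":[-0.063,-0.162,-0.153],"yaw":0},{"hand":1,"xyz":[-0.087,-0.175,-0.201],"yaw":0},{"hand":1,"xyz":[-0.087,-0.175,-0.201],"yaw":0}]' ;python3 -c "
from h import *
plan((.496,-.2,.072))
im,P=cloud('top');cv2.imwrite('pics/t2.png',im)
m=(abs(P[...,0]-.48)<.08)&(abs(P[...,1]+.2)<.08)&(P[...,2]<.014)&(P[...,2]>.0045)
blue=m&(im[...,0].astype(int)>im[...,2].astype(int)+25);print('blue',blue.sum(),np.median(P[blue],0),(P[blue].min(0)+P[blue].max(0))/2)
im,P=cloud('wrist');cv2.imwrite('pics/w3.png',im)
"
```

```text
time_s: 17.32
tcp_pos: [0.4929, -0.2035, 0.1855]
ee_rot: [0.673, -0.653, -0.272, -0.217]
contact_force: [0.2, 0.9, -2.1]
gripper_width: 0.0451
t17.32 q [-0.617 -0.552 -0.61   0.935  0.432 -0.57 ] p [ 0.4929 -0.2035  0.1855] F [ 0.2  0.9 -2.1] w 0.0451
toolx [0.759 0.063 0.649] y [ 0.646  0.054 -0.761] z [-0.083  0.997  0.001] pitchdown 49.6 head 4.8
[ 0.496 -0.2    0.072] -> [-0.071   0.0886  0.0032] step 0.114
blue 90 [ 0.49778511 -0.17270321  0.00999099] [ 0.48329788 -0.18230063  0.00929054]
```

View pics/w3.png

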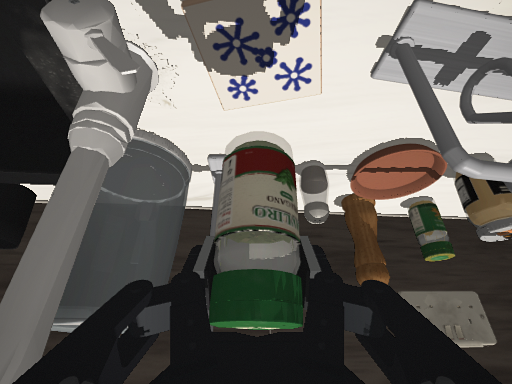

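The jar hangs in the jaws upright, tile visible at (265,55) below it. Lowering to the tile.

```bash

python3 -c "
from h import *
plan((.497,-.199,.10),(.497,-.199,.0695))"
python3 -m pendant '[{"hand":1,"xyz":[-0.025,0.034,0.001],"yaw":0},{"hand":1,"xyz":[-0.05,0.066,0.004],"yaw":0},{"hand":1,"xyz":[-0.063,0.081,0.004],"yaw":0},{"hand":1,"xyz":[-0.0695,0.0895,0.004],"yaw":0},{"hand":1,"xyz":[-0.0715,0.0915,0.004],"yaw":0},{"hand":1,"xyz":[-0.0715,0.0915,0.004],"yaw":0}]';python3 -c "
from h import *
plan((.497,-.199,.069))"
```

```text
t17.43 q [-0.61  -0.553 -0.61   0.935  0.431 -0.568] p [ 0.4944 -0.2005  0.1865] F [ 0.1 -0.5 -1.6] w 0.0453
toolx [0.757 0.066 0.649] y [ 0.647  0.057 -0.76 ] z [-0.088  0.996  0.001] pitchdown 49.5 head 5.1
[ 0.497 -0.199  0.1  ] -> [-0.0541  0.0675  0.0012] step 0.087
[ 0.497 -0.199  0.07 ] -> [-0.0739  0.0907  0.0012] step 0.03
time_s: 18.18
tcp_pos: [0.4996, -0.1958, 0.0713]
ee_rot: [0.673, -0.652, -0.274, -0.215]
contact_force: [-0.7, 0.2, -1.4]
gripper_width: 0.0451
t18.18 q [-0.593 -0.514 -0.812  0.686  0.422 -0.552] p [ 0.4996 -0.1958  0.0713] F [-0.7  0.2 -1.4] w 0.0451
toolx [0.757 0.067 0.65 ] y [ 0.648  0.057 -0.76 ] z [-0.088  0.996 -0.   ] pitchdown 49.5 head 5.1
[ 0.497 -0.199  0.069] -> [-0.0037 -0.0001 -0.0029] step 0.005
```

```bash

python3 -m pendant '[{"hand":1,"xyz":[-0.0045,0.001,-0.003],"yaw":0},{"hand":1,"xyz":[-0.0045,0.001,-0.003],"yaw":0}]'
```

```text
time_s: 18.42
tcp_pos: [0.4986, -0.1994, 0.0706]
ee_rot: [0.673, -0.651, -0.276, -0.216]
contact_force: [0.5, 3.9, 6.8]
gripper_width: 0.045
```

Contact felt (6.8 N up). Release and back out along the fingers.

```bash

python3 -m pendant '[{"hand":0,"xyz":[0,0,0],"yaw":0},{"hand":-0.5,"xyz":[0,0,0],"yaw":0},{"hand":-1,"xyz":[0,0,0],"yaw":0},{"hand":-1,"xyz":[0,0,0],"yaw":0},{"hand":-1,"xyz":[0,-0.04,0],"yaw":0},{"hand":-1,"xyz":[0,-0.09,0],"yaw":0},{"hand":-1,"xyz":[0,-0.14,0],"yaw":0},{"hand":-1,"xyz":[0.03,-0.18,0],"yaw":0}]';python3 - <<'E'
from h import *
im,P=cloud('wrist');cv2.imwrite('pics/w4.png',im)
P=P.reshape(-1,3);P=P[~np.isnan(P).any(1)]
from scipy.optimize import least_squares
for z0,z1 in((.03,.06),(.06,.1)):
    R=P[(abs(P[:,0]-.482)<.04)&(abs(P[:,1]+.2)<.04)&(P[:,2]>z0)&(P[:,2]<z1)]
    g=lambda p:np.hypot(*(R[:,:2]-p).T)-.0225
    q=least_squares(g,R[:,:2].mean(0)+[.01,0],loss='soft_l1',f_scale=.002);print(len(R),q.x.round(4),np.sqrt(np.mean(q.fun**2)).round(4))
# tile top points
R=P[(P[:,0]>.38)&(P[:,0]<.58)&(P[:,1]>-.3)&(P[:,1]<-.1)&(P[:,2]>.006)&(P[:,2]<.012)];print('tile',len(R),cv2.minAreaRect(R[:,:2].astype(np.float32)))
# S-hook & keeper from wrist/scene/top
A=[]
for n in('top','scene'):
    _,Q=cloud(n);A.append(Q.reshape(-1,3))
R=np.vstack(A);R=R[~np.isnan(R).any(1)]
h=R[(abs(R[:,0]-.469)<.04)&(abs(R[:,1]+.006)<.03)&(R[:,2]>.151)&(R[:,2]<.17)];print('hook top',len(h),h.mean(0) if len(h) else '')
plan((.38,-.006,.22),(.40,-.006,.18))
E
```

```text
time_s: 19.42
tcp_pos: [0.4024, -0.2078, 0.2273]
ee_rot: [0.672, -0.652, -0.276, -0.217]
contact_force: [0.9, -1.6, 0.6]
gripper_width: 0.0857
689 [ 0.4821 -0.2014] 0.0005
1108 [ 0.483  -0.2013] 0.0009
tile 4497 ((0.4808959364891052, -0.2002037614583969), (0.1094784066081047, 0.10805663466453552), 16.78728485107422)
hook top 74 [ 0.47047012 -0.00567695  0.15401799]
t19.57 q [-0.799 -0.697 -0.594  1.168  0.531 -0.75 ] p [ 0.4044 -0.2086  0.2297] F [ 0.1  0.7 -0.7] w 0.0852
toolx [0.751 0.071 0.656] y [ 0.654  0.054 -0.755] z [-0.089  0.996 -0.005] pitchdown 49.0 head 4.7
[ 0.38  -0.006  0.22 ] -> [-0.0104  0.0023  0.204 ] step 0.204
[ 0.4   -0.006  0.18 ] -> [-0.0216  0.0456  0.2025] step 0.045
```

Jar upright on the tile, within 2 mm of its centre. For the hook, drawing back off the keeper needs a slightly steeper pitch (~55°) because of the shoulder limit. I'll push against it above the keeper.

```bash

python3 -m pendant '[{"hand":-1,"xyz":[0.05,-0.03,0.01],"yaw":0},{"hand":-1,"xyz":[0.08,-0.03,0.06],"yaw":0},{"hand":-1,"xyz":[0.087,-0.02,0.12],"yaw":0},{"hand":-1,"xyz":[0.087,-0.02,0.18],"yaw":0},{"hand":-0.4,"xyz":[0.087,-0.019,0.195],"yaw":0},{"hand":-0.4,"xyz":[0.087,-0.019,0.195],"yaw":0}]'>/dev/null;python3 -c "from h import *;st()"
python3 -m pendant '[{"hand":-0.4,"xyz":[-1,-0.7,0],"yaw":0}]' >/dev/null;python3 -c "from h import *;st()"
python3 -m pendant '[{"hand":-0.4,"xyz":[-1,-0.7,0],"yaw":0}]' >/dev/null;python3 -c "from h import *;st()"
python3 -m pendant '[{"hand":-0.4,"xyz":[-1,-0.7,0],"yaw":0}]' >/dev/null;python3 -c "from h import *;st()"
```

```text
t20.32 q [-0.094 -0.846 -0.543  1.175  0.119 -0.147] p [ 0.4458 -0.0082  0.3009] F [-0.6  0.3 -0. ] w 0.0595
toolx [0.756 0.074 0.65 ] y [ 0.647  0.058 -0.76 ] z [-0.094  0.996 -0.004] pitchdown 49.5 head 5.1
t20.45 q [-0.182 -0.845 -0.497  1.279  0.181 -0.226] p [ 0.4171 -0.0246  0.309 ] F [-0.3 -0.6  0.9] w 0.06
toolx [0.785 0.079 0.614] y [ 0.61   0.071 -0.789] z [-0.106  0.994  0.007] pitchdown 52.1 head 6.6
t20.57 q [-0.314 -0.846 -0.444  1.399  0.264 -0.347] p [ 0.3811 -0.0455  0.3221] F [ 1.1 -0.8 -1.1] w 0.0599
toolx [0.807 0.083 0.584] y [ 0.578  0.086 -0.811] z [-0.118  0.993  0.022] pitchdown 54.2 head 8.5
t20.70 q [-0.51  -0.846 -0.394  1.54   0.371 -0.536] p [ 0.3358 -0.0694  0.3347] F [ 1.1 -2.4 -1.4] w 0.0597
toolx [0.822 0.086 0.563] y [ 0.555  0.105 -0.825] z [-0.13   0.991  0.038] pitchdown 55.6 head 10.7
```

```bash

python3 -c "
from h import *
plan((.38,-.03,.26),(.409,-.0126,.1786),(.4537,-.0042,.1126))"
```

```text
t20.70 q [-0.51  -0.846 -0.394  1.54   0.371 -0.536] p [ 0.3358 -0.0694  0.3347] F [ 1.1 -2.4 -1.4] w 0.0597
toolx [0.822 0.086 0.563] y [ 0.555  0.105 -0.825] z [-0.13   0.991  0.038] pitchdown 55.6 head 10.7
[ 0.38 -0.03  0.26] -> [-0.0024  0.0904  0.0304] step 0.095
[ 0.409 -0.013  0.179] -> [-0.0229  0.1754  0.0407] step 0.088
[ 0.454 -0.004  0.113] -> [-0.0227  0.2556  0.0407] step 0.08
```

```bash

python3 -m pendant '[{"hand":-0.4,"xyz":[0,0.045,0.015],"yaw":-0.06},{"hand":-0.4,"xyz":[-0.002,0.09,0.03],"yaw":-0.067},{"hand":-0.4,"xyz":[-0.013,0.135,0.036],"yaw":-0.067},{"hand":-0.4,"xyz":[-0.023,0.175,0.041],"yaw":-0.067},{"hand":-0.4,"xyz":[-0.023,0.175,0.041],"yaw":-0.067}]'>/dev/null;python3 - <<'E'
from h import *
im,P=cloud('wrist');cv2.imwrite('pics/w5.png',im)
P=P.reshape(-1,3);P=P[~np.isnan(P).any(1)]
for z0 in (.10,.108,.116,.124,.132,.14,.148,.152):
    R=P[(P[:,0]>.42)&(P[:,0]<.462)&(abs(P[:,1])<.03)&(P[:,2]>z0)&(P[:,2]<z0+.008)]
    if len(R): print(z0,len(R),'x',R[:,0].min().round(4),'y',R[:,1].min().round(4),R[:,1].max().round(4))
plan((.4537,-.0042,.1126))
E
```

```text
0.1 54 x 0.4424 y -0.0094 -0.0005
0.108 72 x 0.4418 y -0.0088 -0.0009
0.116 82 x 0.442 y -0.009 -0.0003
0.124 91 x 0.4412 y -0.0089 -0.0008
0.132 128 x 0.4422 y -0.03 -0.0006
0.14 250 x 0.4439 y -0.03 -0.0006
0.148 152 x 0.4488 y -0.0102 -0.0011
0.152 63 x 0.4536 y -0.009 -0.0017
t21.38 q [-0.176 -0.846 -0.717  1.148  0.203 -0.305] p [ 0.421  -0.0163  0.1804] F [-1.  -0.3  1.2] w 0.0596
toolx [0.82  0.153 0.552] y [ 0.541  0.109 -0.834] z [-0.188  0.982  0.006] pitchdown 56.5 head 11.4
[ 0.454 -0.004  0.113] -> [-0.0087  0.0756  0.0053] step 0.076
```

```bash

python3 -m pendant '[{"hand":-0.4,"xyz":[-1,-0.7,0.4],"yaw":0}]' >/dev/null;python3 -c "from h import *;st()"
python3 -m pendant '[{"hand":-0.4,"xyz":[-1,-0.9,0.4],"yaw":0}]' >/dev/null;python3 -c "
from h import *
s,M=st();G=np.array([.4465,-.0047,.1225]);f=M[:,1];plan(G-.06*f,G+.012*f)"
```

```text
t21.50 q [-0.218 -0.846 -0.672  1.249  0.231 -0.353] p [ 0.3959 -0.0208  0.1934] F [ 0.4 -0.1  0.2] w 0.0598
toolx [0.841 0.159 0.517] y [ 0.502  0.123 -0.856] z [-0.199  0.98   0.024] pitchdown 58.9 head 13.8
t21.62 q [-0.292 -0.847 -0.607  1.372  0.271 -0.432] p [ 0.3651 -0.03    0.2169] F [-0.2 -0.4 -0.2] w 0.0598
toolx [0.858 0.164 0.486] y [ 0.468  0.139 -0.873] z [-0.21   0.977  0.042] pitchdown 60.8 head 16.5
t21.62 q [-0.292 -0.847 -0.607  1.372  0.271 -0.432] p [ 0.3651 -0.03    0.2169] F [-0.2 -0.4 -0.2] w 0.0598
toolx [0.858 0.164 0.486] y [ 0.468  0.139 -0.873] z [-0.21   0.977  0.042] pitchdown 60.8 head 16.5
[ 0.418 -0.013  0.175] -> [0.0281 0.064  0.0036] step 0.07
[ 0.452 -0.003  0.112] -> [0.0281 0.136  0.0036] step 0.072
```

```bash

python3 -m pendant '[{"hand":-0.4,"xyz":[0.028,0.03,0.003],"yaw":-0.086},{"hand":-0.4,"xyz":[0.028,0.064,0.0035],"yaw":-0.086},{"hand":-0.4,"xyz":[0.028,0.09,0.0035],"yaw":-0.086},{"hand":-0.4,"xyz":[0.028,0.115,0.0035],"yaw":-0.086},{"hand":-0.4,"xyz":[0.028,0.136,0.0035],"yaw":-0.086},{"hand":-0.4,"xyz":[0.028,0.136,0.0035],"yaw":-0.086}]' 60;python3 -c "
from h import *
s,M=st();G=np.array([.4465,-.0047,.1225]);f=M[:,1];plan(G+.012*f)"
```

```text
time_s: 22.38
tcp_pos: [0.4522, -0.0039, 0.1127]
ee_rot: [0.703, -0.652, -0.274, -0.079]
contact_force: [0.7, -0.9, 0.9]
gripper_width: 0.0599
t22.38 q [-0.135 -0.679 -0.743  1.036  0.202 -0.373] p [ 0.4522 -0.0039  0.1127] F [ 0.7 -0.9  0.9] w 0.0599
toolx [0.837 0.246 0.488] y [ 0.468  0.139 -0.873] z [-0.283  0.959  0.001] pitchdown 60.8 head 16.5
t22.38 q [-0.135 -0.679 -0.743  1.036  0.202 -0.373] p [ 0.4522 -0.0039  0.1127] F [ 0.7 -0.9  0.9] w 0.0599
toolx [0.837 0.246 0.488] y [ 0.468  0.139 -0.873] z [-0.283  0.959  0.001] pitchdown 60.8 head 16.5
[ 0.452 -0.003  0.112] -> [-0.0002  0.0006  0.0009] step 0.001
```

```bash

python3 -m pendant '[{"hand":1,"xyz":[0,0,0.001],"yaw":0},{"hand":1,"xyz":[0,0,0.001],"yaw":0},{"hand":1,"xyz":[0,0,0.001],"yaw":0},{"hand":1,"xyz":[0,0,0.001],"yaw":0},{"hand":1,"xyz":[0,0,0.001],"yaw":0},{"hand":1,"xyz":[0.008,-0.015,0.001],"yaw":0},{"hand":1,"xyz":[0.0166,-0.03,0.001],"yaw":0},{"hand":1,"xyz":[0.0166,-0.03,0.001],"yaw":0}]' 60;python3 - <<'E'
from h import *
st()
im,P=cloud('wrist');cv2.imwrite('pics/w6.png',im);np.save('pics/w6.npy',P)
E
```

```text
time_s: 23.38
tcp_pos: [0.4527, -0.003, 0.1493]
ee_rot: [0.702, -0.652, -0.275, -0.08]
contact_force: [-0.7, -0.9, -0.8]
gripper_width: 0.007
t23.38 q [-0.133 -0.677 -0.672  1.101  0.201 -0.371] p [ 0.4527 -0.003   0.1493] F [-0.7 -0.9 -0.8] w 0.007
toolx [0.836 0.247 0.49 ] y [ 0.47   0.138 -0.872] z [-0.283  0.959 -0.   ] pitchdown 60.6 head 16.4
```

View pics/w6.png

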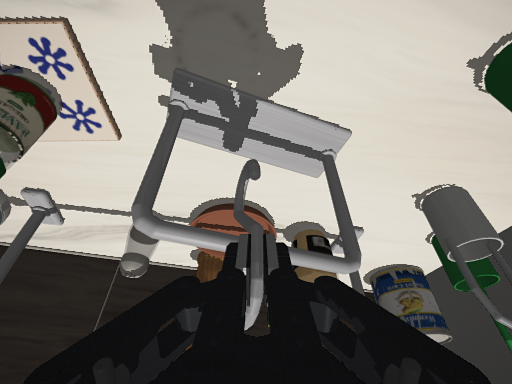

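The hook is held, lifted 37 mm, with the keeper bar inside its open side. Drawing it to −x, then up.

```bash

python3 -m pendant '[{"hand":1,"xyz":[-0.018,-0.01,0.008],"yaw":0},{"hand":1,"xyz":[-0.037,-0.0207,0.0156],"yaw":0},{"hand":1,"xyz":[-0.04,-0.022,0.0165],"yaw":0},{"hand":1,"xyz":[-0.04,-0.022,0.0165],"yaw":0}]';python3 - <<'E'
from h import *
plan((.405,0,.30),(.45,.01,.36))
im,P=cloud('wrist');cv2.imwrite('pics/w7.png',im);np.save('pics/w7.npy',P)
E
```

```text
time_s: 23.92
tcp_pos: [0.4041, -0.0002, 0.1475]
ee_rot: [0.703, -0.652, -0.275, -0.079]
contact_force: [0.5, -0.0, -0.9]
gripper_width: 0.0073
t23.93 q [-0.145 -0.818 -0.738  1.179  0.206 -0.382] p [ 4.041e-01 -2.000e-04  1.475e-01] F [ 0.5 -0.  -0.9] w 0.0073
toolx [0.837 0.246 0.489] y [ 0.469  0.138 -0.872] z [-0.283  0.959  0.   ] pitchdown 60.7 head 16.4
[0.405 0.    0.3  ] -> [ 7.540e-02 -1.325e-01 -1.000e-04] step 0.152
[0.45 0.01 0.36] -> [ 0.1449 -0.1623 -0.0032] step 0.076
```

```bash

python3 -m pendant '[{"hand":1,"xyz":[0.025,-0.044,0],"yaw":0},{"hand":1,"xyz":[0.05,-0.088,0],"yaw":0},{"hand":1,"xyz":[0.075,-0.132,0],"yaw":0},{"hand":1,"xyz":[0.11,-0.147,0],"yaw":0},{"hand":1,"xyz":[0.145,-0.162,-0.003],"yaw":0},{"hand":1,"xyz":[0.145,-0.162,-0.003],"yaw":0}]' >/dev/null;python3 - <<'E'
from h import *
plan((.50,.013,.345),(.55,.017,.329),(.627,.017,.329),(.627,.017,.2927))
im,P=cloud('wrist');cv2.imwrite('pics/w7.png',im);np.save('pics/w7.npy',P)
s,M=st();R=P.reshape(-1,3);R=R[~np.isnan(R).any(1)]
sh=s['tcp_pos']+[-.0057,-.0012,.0098]
d=R-sh; m=(abs(d[:,0])<.075)&(abs(d[:,1])<.03)&(d[:,2]<-.03)&(d[:,2]>-.12);d=d[m];print('low hook pts',len(d))
l=cv2.fitLine(d[:,:2].astype(np.float32),cv2.DIST_HUBER,0,.001,.001).ravel();print(l,'plane head',np.degrees(np.arctan(l[1]/l[0])))
for z0 in np.arange(-.11,-.03,.01):
    k=d[(d[:,2]>=z0)&(d[:,2]<z0+.01)]
    if len(k):print(round(z0,3),len(k),k[:,:2].min(0).round(4),k[:,:2].max(0).round(4))
E
```

```text
t24.73 q [-0.091 -0.548 -0.184  1.454  0.182 -0.334] p [0.4524 0.0105 0.3607] F [ 0.5  0.3 -1.2] w 0.0068
toolx [0.836 0.247 0.49 ] y [ 0.47   0.139 -0.872] z [-0.283  0.959 -0.   ] pitchdown 60.7 head 16.5
[0.5   0.013 0.345] -> [ 0.0327  0.0364 -0.0111] step 0.05
[0.55  0.017 0.329] -> [ 0.0677  0.0744 -0.0214] step 0.053
[0.627 0.017 0.329] -> [ 0.1321  0.1105 -0.0432] step 0.077
[0.627 0.017 0.293] -> [ 0.1143  0.1422 -0.0432] step 0.036
t24.77 q [-0.091 -0.55  -0.187  1.454  0.182 -0.334] p [0.4513 0.0104 0.3592] F [-0.3 -0.6 -1.5] w 0.0067
toolx [0.837 0.247 0.488] y [ 0.468  0.139 -0.873] z [-0.283  0.959  0.001] pitchdown 60.8 head 16.5
low hook pts 825
[ 0.9978263  -0.06589916  0.02978171 -0.00526421] plane head -3.7784817
-0.1 28 [ 0.0102 -0.0083] [0.0359 0.0003]
-0.09 274 [ 0.0025 -0.0086] [0.0447 0.0008]
-0.08 191 [-0.0005 -0.0087] [0.048  0.0011]
-0.07 179 [-0.0005 -0.0085] [0.0492 0.0018]
-0.06 42 [ 0.0303 -0.0082] [ 0.0481 -0.0022]
-0.05 51 [ 0.0208 -0.0077] [ 0.0387 -0.0013]
-0.04 60 [ 0.01   -0.0072] [ 0.0271 -0.0005]
```

Hook is vertical, plane heading −3.8°, its curl where expected. Approach the rail 36 mm high, pass forward, then lower.

```bash

python3 -m pendant '[{"hand":1,"xyz":[0.033,0.036,-0.011],"yaw":0},{"hand":1,"xyz":[0.068,0.074,-0.021],"yaw":0},{"hand":1,"xyz":[0.068,0.074,-0.021],"yaw":0},{"hand":1,"xyz":[0.09,0.086,-0.028],"yaw":0},{"hand":1,"xyz":[0.11,0.098,-0.036],"yaw":0},{"hand":1,"xyz":[0.132,0.1105,-0.043],"yaw":0},{"hand":1,"xyz":[0.132,0.1105,-0.043],"yaw":0}]';python3 - <<'E'
from h import *
plan((.627,.0177,.2927))
im,P=cloud('wrist');cv2.imwrite('pics/w8.png',im);np.save('pics/w8.npy',P)
R=P.reshape(-1,3);R=R[~np.isnan(R).any(1)]
R=R[(abs(R[:,0]-.64)<.04)&(R[:,1]>-.15)&(R[:,1]<.15)&(abs(R[:,1]-.015)>.06)&(R[:,2]>.305)&(R[:,2]<.33)]
l=cv2.fitLine(R.astype(np.float32),cv2.DIST_HUBER,0,.001,.001).ravel();print(len(R),l,'x',l[3]+(.015-l[4])*l[0]/l[1])
E
```

```text
time_s: 25.65
tcp_pos: [0.6255, 0.0169, 0.3258]
ee_rot: [0.703, -0.652, -0.273, -0.078]
contact_force: [-1.5, 0.0, -1.2]
gripper_width: 0.0073
t25.65 q [-0.046 -0.186 -0.003  1.27   0.161 -0.293] p [0.6255 0.0169 0.3258] F [-1.5  0.  -1.2] w 0.0073
toolx [0.838 0.247 0.486] y [ 0.466  0.139 -0.874] z [-0.283  0.959  0.001] pitchdown 60.9 head 16.6
[0.627 0.018 0.293] -> [-0.0146  0.0297  0.0003] step 0.033
4708 [-9.8037042e-02  9.9518263e-01 -5.6289695e-04  6.3640040e-01
  5.0148815e-02  3.2408339e-01] x 0.63986295
```

View pics/w8.png

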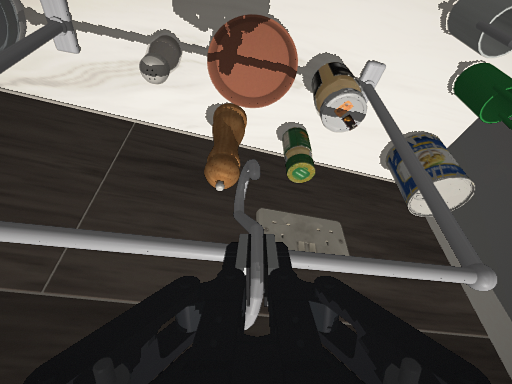

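The bar lies between the curl and the slanting rod, as wanted. Lowering.

```bash

python3 -m pendant '[{"hand":1,"xyz":[-0.005,0.01,0],"yaw":0},{"hand":1,"xyz":[-0.01,0.02,0],"yaw":0},{"hand":1,"xyz":[-0.014,0.0275,0],"yaw":0},{"hand":1,"xyz":[-0.014,0.0285,0],"yaw":0}]';python3 - <<'E'
from h import *
st()
im,P=cloud('scene');cv2.imwrite('pics/s3.png',im)
E
```

```text
time_s: 26.2
tcp_pos: [0.6261, 0.0174, 0.2941]
ee_rot: [0.703, -0.652, -0.274, -0.078]
contact_force: [0.3, -0.2, -0.0]
gripper_width: 0.0068
t26.20 q [-0.045 -0.201 -0.079  1.209  0.16  -0.292] p [0.6261 0.0174 0.2941] F [ 0.3 -0.2 -0. ] w 0.0068
toolx [0.838 0.247 0.486] y [ 0.466  0.139 -0.874] z [-0.283  0.959  0.001] pitchdown 60.9 head 16.6
```

```bash

python3 -m pendant '[{"hand":1,"xyz":[-0.0012,0.002,0],"yaw":0},{"hand":1,"xyz":[-0.0012,0.002,0],"yaw":0}]';
python3 -m pendant '[{"hand":1,"xyz":[-0.0005,0.001,0],"yaw":0},{"hand":1,"xyz":[-0.0005,0.001,0],"yaw":0}]'
```

```text
time_s: 26.5
tcp_pos: [0.6267, 0.0174, 0.2935]
ee_rot: [0.703, -0.651, -0.275, -0.079]
contact_force: [-0.6, 0.3, 4.2]
gripper_width: 0.0069
time_s: 26.75
tcp_pos: [0.627, 0.0175, 0.2934]
ee_rot: [0.703, -0.651, -0.275, -0.079]
contact_force: [-1.1, -0.4, 5.3]
gripper_width: 0.0071
```

```bash

python3 -m pendant '[{"hand":0.7,"xyz":[0,0,0],"yaw":0},{"hand":0.4,"xyz":[0,0,0],"yaw":0},{"hand":0,"xyz":[0,0,0],"yaw":0},{"hand":0,"xyz":[-0.004,-0.02,0],"yaw":0},{"hand":0,"xyz":[-0.01,-0.05,0],"yaw":0},{"hand":-0.3,"xyz":[-0.025,-0.1,0],"yaw":0},{"hand":-0.3,"xyz":[-0.025,-0.1,0],"yaw":0}]';python3 - <<'E'
from h import *
st()
im,P=cloud('wrist');cv2.imwrite('pics/w9.png',im);np.save('pics/w9.npy',P)
E
```

```text
time_s: 27.62
tcp_pos: [0.5577, -0.0032, 0.3743]
ee_rot: [0.701, -0.651, -0.278, -0.082]
contact_force: [0.2, 1.2, 0.0]
gripper_width: 0.0554
t27.62 q [-0.1   -0.31  -0.007  1.386  0.186 -0.341] p [ 0.5577 -0.0032  0.3743] F [0.2 1.2 0. ] w 0.0554
toolx [0.832 0.247 0.496] y [ 0.477  0.138 -0.868] z [-0.282  0.959 -0.003] pitchdown 60.2 head 16.1
```

View pics/w9.png

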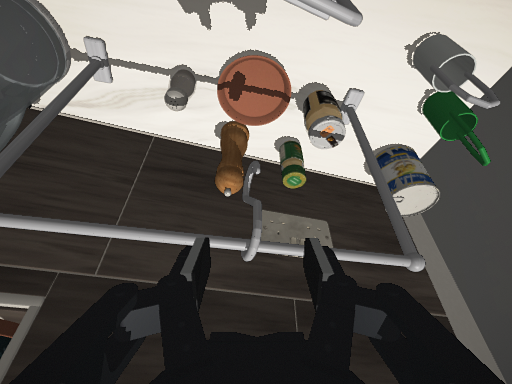

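The hook hangs on the bar over the saucer, at (250,215). Next I'll re-tilt to ~42°, so the gripper body clears the pail's bail: retreat high and push at the wrist limit.

```bash

python3 -m pendant '[{"hand":-0.6,"xyz":[-0.003,-0.06,0.003],"yaw":0},{"hand":-1,"xyz":[-0.006,-0.12,0.008],"yaw":0},{"hand":-1,"xyz":[-0.01,-0.18,0.013],"yaw":0},{"hand":-1,"xyz":[-0.014,-0.24,0.018],"yaw":0},{"hand":-1,"xyz":[-0.018,-0.3,0.024],"yaw":0},{"hand":-1,"xyz":[-0.02,-0.364,0.029],"yaw":0},{"hand":-1,"xyz":[-0.02,-0.364,0.029],"yaw":0}]' >/dev/null;python3 -c "from h import *;st()"
python3 -m pendant '[{"hand":-1,"xyz":[-0.6,-2,0],"yaw":0}]' >/dev/null;python3 -c "from h import *;st()"
python3 -m pendant '[{"hand":-1,"xyz":[-0.6,-2,0],"yaw":0}]' >/dev/null;python3 -c "from h import *;st()"
```

```text
t28.55 q [-0.301 -0.073  1.027  2.226  0.276 -0.525] p [ 0.3599 -0.0305  0.68  ] F [ 0.6  0.6 -0.5] w 0.0856
toolx [0.833 0.247 0.496] y [ 0.476  0.137 -0.868] z [-0.282  0.959 -0.003] pitchdown 60.3 head 16.1
t28.68 q [-0.261  0.01   1.235  2.278  0.241 -0.469] p [ 0.3601 -0.0255  0.7147] F [-48.5  -0.9  60.6] w 0.0855
toolx [0.81  0.239 0.536] y [ 0.526  0.107 -0.844] z [-0.259  0.965 -0.039] pitchdown 57.5 head 11.5
t28.80 q [-0.264 -0.032  1.229  2.275  0.235 -0.46 ] p [ 0.3388 -0.0229  0.727 ] F [-0.9 -1.1  0.4] w 0.0856
toolx [0.795 0.233 0.561] y [ 0.556  0.091 -0.826] z [-0.243  0.968 -0.058] pitchdown 55.7 head 9.2
```

That push spiked to 77 N for a moment as joint 3 reached its stop (the limit is 120 N). It is back to zero; I'll use gentler steps.

```bash

python3 -m pendant '[{"hand":-1,"xyz":[-0.03,-0.045,0.025],"yaw":0}]' >/dev/null;python3 -c "from h import *;st()"
python3 -m pendant '[{"hand":-1,"xyz":[-0.03,-0.045,0.03],"yaw":0}]' >/dev/null;python3 -c "from h import *;st()"
python3 -m pendant '[{"hand":-1,"xyz":[-0.03,-0.045,0.03],"yaw":0}]' >/dev/null;python3 -c "from h import *;st()"
```

```text
t28.93 q [-0.141 -0.085  1.233  2.277  0.157 -0.345] p [0.3068 0.0015 0.7414] F [-0.4  1.1  0.1] w 0.0854
toolx [0.779 0.227 0.584] y [ 0.584  0.075 -0.808] z [-0.228  0.971 -0.074] pitchdown 53.9 head 7.3
t29.05 q [ 0.057 -0.137  1.233  2.277  0.037 -0.18 ] p [0.2738 0.0261 0.754 ] F [-1.2  1.6 -0.8] w 0.0855
toolx [0.759 0.222 0.612] y [ 0.613  0.072 -0.787] z [-0.219  0.972 -0.082] pitchdown 51.9 head 6.7
t29.18 q [ 0.125 -0.193  1.234  2.277  0.025 -0.125] p [0.2384 0.0371 0.7685] F [0.5 0.6 0.6] w 0.0851
toolx [0.722 0.216 0.657] y [ 0.652  0.107 -0.751] z [-0.233  0.97  -0.064] pitchdown 48.7 head 9.3
```

```bash

python3 -m pendant '[{"hand":-1,"xyz":[-0.03,-0.045,0],"yaw":0.05}]' >/dev/null;python3 -c "from h import *;st()"
python3 -m pendant '[{"hand":-1,"xyz":[-0.03,-0.045,0],"yaw":0.05}]' >/dev/null;python3 -c "from h import *;st()"
python3 - <<'E'
from h import *
from scipy.optimize import least_squares
A=[];C=[]
for n in('top','scene'):
    im,Q=cloud(n);A.append(Q.reshape(-1,3));C.append(im.reshape(-1,3))
R=np.vstack(A);C=np.vstack(C).astype(int);k=~np.isnan(R).any(1);R=R[k];C=C[k]
def b(x0,x1,y0,y1,z0,z1): return (R[:,0]>x0)&(R[:,0]<x1)&(R[:,1]>y0)&(R[:,1]<y1)&(R[:,2]>z0)&(R[:,2]<z1)
# hook on rail
for z0 in np.arange(.19,.34,.01):
    q=R[b(.59,.69,-.02,.05,z0,z0+.01)&(True)];
    if len(q):print(round(z0,2),len(q),'x',q[:,0].min().round(3),q[:,0].max().round(3),'y',np.median(q[:,1]).round(4))
grey=(C.max(1)-C.min(1))<40
for z0,z1 in((.125,.14),(.14,.15),(.15,.16),(.155,.172)):
    q=R[b(.47,.54,.22,.32,z0,z1)&grey]
    if len(q)>5:
        l=cv2.fitLine(q[:,:2].astype(np.float32),cv2.DIST_HUBER,0,.001,.001).ravel();print('bail',z0,len(q),q.min(0).round(4),q.max(0).round(4),q.mean(0).round(4),np.degrees(np.arctan(-l[0]/l[1])).round(1))
q=R[b(.46,.55,.22,.32,.02,.07)&grey];g=lambda p:np.hypot(*(q[:,:2]-p[:2]).T)-p[2]
s=least_squares(g,[.506,.271,.027],loss='soft_l1',f_scale=.002);print('pail',len(q),s.x.round(4))
E
```

```text
t29.30 q [ 0.243 -0.262  1.233  2.277 -0.029  0.022] p [0.1952 0.0401 0.7835] F [-0.9  0.7 -0. ] w 0.0856
toolx [0.688 0.148 0.71 ] y [ 0.695  0.143 -0.704] z [-0.206  0.979 -0.004] pitchdown 44.8 head 11.6
t29.43 q [ 0.437 -0.321  1.235  2.277 -0.176  0.199] p [0.1646 0.0217 0.7972] F [-1.1  1.   1. ] w 0.0853
toolx [0.646 0.087 0.759] y [ 0.744  0.154 -0.651] z [-0.174  0.984  0.034] pitchdown 40.6 head 11.7
0.2 6 x 0.64 0.654 y 0.0126
0.21 71 x 0.63 0.669 y 0.0146
0.22 29 x 0.622 0.671 y 0.0137
0.23 35 x 0.622 0.672 y 0.0145
0.24 14 x 0.66 0.671 y 0.0118
0.25 19 x 0.648 0.666 y 0.0135
0.26 20 x 0.638 0.655 y 0.0135
0.27 16 x 0.627 0.643 y 0.0139
0.28 20 x 0.619 0.636 y 0.0141
0.29 16 x 0.619 0.627 y 0.0139
0.3 23 x 0.617 0.665 y 0.014
0.31 50 x 0.619 0.669 y 0.0136
0.32 379 x 0.621 0.667 y 0.0133
0.33 99 x 0.626 0.66 y 0.0143
bail 0.125 34 [0.4981 0.2416 0.1253] [0.513  0.3002 0.1396] [0.5063 0.2628 0.133 ] 8.8
bail 0.14 23 [0.4987 0.2465 0.1403] [0.5132 0.2951 0.1495] [0.5055 0.2607 0.1451] 9.9
bail 0.15 60 [0.4992 0.2479 0.1505] [0.5113 0.294  0.16  ] [0.5059 0.2685 0.1558] 9.1
bail 0.155 86 [0.5008 0.2513 0.1552] [0.5112 0.2911 0.169 ] [0.5058 0.2695 0.1611] 6.2
pail 465 [0.5056 0.2713 0.0265]
```

Pitch 40.6°, heading 11.7° (pail heading ≈ 8.5°). The green pail at (0.345, 0.20) would be under the wrist for a low body grasp here. So I'll first pick the silver pail by its near bail leg (higher, so the wrist clears) and set it down at about (0.56, 0.16), then re-grip the body there.

```bash

python3 -c "
from h import *
plan((.28,.11,.65),(.40,.20,.50),(.43,.22,.32))"
python3 -m pendant '[{"hand":-0.5,"xyz":[-0.02,0.06,0.02],"yaw":-0.045},{"hand":0,"xyz":[-0.03,0.12,0.045],"yaw":-0.045},{"hand":0,"xyz":[-0.03,0.18,0.06],"yaw":-0.045},{"hand":0,"xyz":[-0.04,0.24,0.085],"yaw":-0.045},{"hand":0,"xyz":[-0.05,0.3,0.11],"yaw":-0.045},{"hand":0,"xyz":[-0.055,0.36,0.125],"yaw":-0.045},{"hand":0,"xyz":[-0.06,0.395,0.125],"yaw":-0.045},{"hand":0,"xyz":[-0.06,0.395,0.125],"yaw":-0.045}]';python3 -c "
from h import *
plan((.40,.20,.50),(.43,.22,.32),(.4524,.2322,.178),(.5194,.2461,.1195))"
```

```text
t29.52 q [ 0.446 -0.325  1.235  2.278 -0.177  0.198] p [0.1617 0.0217 0.7979] F [-0.7 -0.1 -0.1] w 0.0852
toolx [0.641 0.093 0.762] y [ 0.745  0.161 -0.647] z [-0.183  0.983  0.034] pitchdown 40.3 head 12.2
[0.28 0.11 0.65] -> [-0.0286  0.1981  0.0601] step 0.209
[0.4 0.2 0.5] -> [-0.0575  0.3991  0.1215] step 0.212
[0.43 0.22 0.32] -> [-0.1735  0.5411  0.1295] step 0.184
time_s: 30.52
tcp_pos: [0.1995, 0.0771, 0.6176]
ee_rot: [0.668, -0.6, -0.371, -0.236]
contact_force: [-0.3, 0.9, 0.2]
gripper_width: 0.0427
t30.52 q [-1.03  -0.791  0.291  2.277  0.832 -1.075] p [0.1995 0.0771 0.6176] F [-0.3  0.9  0.2] w 0.0427
toolx [0.613 0.13  0.779] y [ 0.761  0.169 -0.627] z [-0.213  0.977  0.005] pitchdown 38.8 head 12.5
[0.4 0.2 0.5] -> [0.0472 0.247  0.0768] step 0.263
[0.43 0.22 0.32] -> [-0.0721  0.386   0.0891] step 0.184
[0.452 0.232 0.178] -> [-0.1674  0.4941  0.0955] step 0.144
[0.519 0.246 0.12 ] -> [-0.1702  0.584   0.0945] step 0.09
```

```bash

python3 -m pendant '[{"hand":0,"xyz":[0.045,0.045,0.008],"yaw":0},{"hand":0,"xyz":[0.09,0.09,0.015],"yaw":0},{"hand":0,"xyz":[0.135,0.13,0.022],"yaw":0},{"hand":0,"xyz":[0.135,0.165,0.029],"yaw":0},{"hand":0,"xyz":[0.135,0.165,0.029],"yaw":0}]' >/dev/null;python3 -c "
from h import *
plan((.40,.20,.50),(.43,.22,.32),(.4524,.2322,.178),(.5194,.2461,.1195))"
```

```text
t31.15 q [-1.075 -0.741  0.294  2.277  0.877 -1.139] p [0.2193 0.0554 0.6254] F [ 0.4 -0.5 -0.6] w 0.0429
toolx [0.592 0.126 0.796] y [ 0.774  0.185 -0.605] z [-0.223  0.975  0.012] pitchdown 37.2 head 13.4
[0.4 0.2 0.5] -> [0.0253 0.2426 0.0991] step 0.263
[0.43 0.22 0.32] -> [-0.0977  0.3784  0.1097] step 0.184
[0.452 0.232 0.178] -> [-0.196   0.4839  0.1148] step 0.144
[0.519 0.246 0.12 ] -> [-0.2012  0.5737  0.1127] step 0.09
```

```bash

python3 -m pendant '[{"hand":0,"xyz":[0.03,0.025,-0.03],"yaw":0},{"hand":0,"xyz":[0.065,0.055,-0.06],"yaw":0},{"hand":0,"xyz":[0.1,0.085,-0.095],"yaw":0},{"hand":0,"xyz":[0.126,0.113,-0.125],"yaw":0},{"hand":0,"xyz":[0.126,0.113,-0.125],"yaw":0}]' >/dev/null;python3 -c "
from h import *
plan((.44,.02,.60),(.44,.20,.50),(.44,.22,.32),(.4524,.2322,.178),(.5194,.2461,.1195))"
```

```text
t31.77 q [-0.407 -0.548  0.288  1.595  0.499 -0.412] p [ 0.4105 -0.0284  0.6564] F [ 0.  -0.9  0.7] w 0.0424
toolx [0.59  0.128 0.797] y [ 0.775  0.187 -0.604] z [-0.227  0.974  0.011] pitchdown 37.2 head 13.6
[0.44 0.02 0.6 ] -> [-0.0213  0.066   0.0398] step 0.08
[0.44 0.2  0.5 ] -> [-0.0778  0.1601  0.214 ] step 0.206
[0.44 0.22 0.32] -> [-0.2187  0.2726  0.2315] step 0.181
[0.452 0.232 0.178] -> [-0.323   0.3703  0.2389] step 0.143
[0.519 0.246 0.12 ] -> [-0.3283  0.4601  0.2366] step 0.09
```

```bash

python3 -m pendant '[{"hand":0,"xyz":[-0.02,0.04,0.045],"yaw":-0.014},{"hand":0,"xyz":[-0.04,0.08,0.1],"yaw":-0.014},{"hand":0,"xyz":[-0.06,0.12,0.155],"yaw":-0.014},{"hand":0,"xyz":[-0.078,0.16,0.212],"yaw":-0.014},{"hand":0,"xyz":[-0.125,0.198,0.22],"yaw":-0.014},{"hand":0,"xyz":[-0.172,0.235,0.226],"yaw":-0.014},{"hand":0,"xyz":[-0.219,0.273,0.2315],"yaw":-0.014},{"hand":0,"xyz":[-0.219,0.273,0.2315],"yaw":-0.014}]' 100 >/dev/null;python3 - <<'E'
from h import *
s,M=st();f=M[:,1];G=np.array([.5097,.2441,.128])
im,P=cloud('wrist');cv2.imwrite('pics/w10.png',im);np.save('pics/w10.npy',P)
R=P.reshape(-1,3);C=im.reshape(-1,3).astype(int);k=~np.isnan(R).any(1)&((C.max(1)-C.min(1))<40);R=R[k]
for z0 in np.arange(.08,.17,.01):
    q=R[(abs(R[:,0]-.506)<.03)&(abs(R[:,1]-.271)<.045)&(R[:,2]>z0)&(R[:,2]<z0+.01)]
    a=q[q[:,1]<.2713];b=q[q[:,1]>=.2713]
    print(round(z0,2),len(a),a.mean(0)[:2].round(4) if len(a) else '',len(b),b.mean(0)[:2].round(4) if len(b) else '')
plan(G+(-.08)*f,G+.013*f)
E
```

```text
t32.77 q [ 0.66  -0.847 -0.621  0.937 -0.335  0.269] p [0.4494 0.2304 0.3199] F [ 0.5 -0.2  0. ] w 0.0431
toolx [0.598 0.147 0.788] y [ 0.767  0.18  -0.616] z [-0.232  0.973 -0.005] pitchdown 38.0 head 13.2
0.08 55 [0.5022 0.2454] 50 [0.4997 0.296 ]
0.09 49 [0.5051 0.2432] 52 [0.4988 0.2973]
0.1 53 [0.5052 0.2433] 49 [0.4986 0.2973]
0.11 49 [0.5051 0.2432] 58 [0.4988 0.2972]
0.12 55 [0.5052 0.2433] 51 [0.4985 0.2973]
0.13 63 [0.5051 0.2455] 55 [0.4986 0.2948]
0.14 68 [0.5048 0.2486] 58 [0.4991 0.2918]
0.15 119 [0.5041 0.2555] 99 [0.5    0.2856]
0.16 91 [0.5035 0.2657] 70 [0.5019 0.2764]
t32.83 q [ 0.662 -0.844 -0.631  0.935 -0.335  0.27 ] p [0.4487 0.2307 0.3109] F [ 0.1 -0.  -8.5] w 0.0422
toolx [0.605 0.152 0.781] y [ 0.761  0.176 -0.624] z [-0.233  0.973 -0.009] pitchdown 38.6 head 13.0
[0.448 0.23  0.177] -> [-0.1048  0.083   0.0003] step 0.134
[0.52  0.246 0.12 ] -> [-0.1039  0.1759  0.0005] step 0.093
```

```bash

python3 -c "
from h import *
s,M=st();f=M[:,1];G=np.array([.508,.2438,.125]);plan(G-.08*f,G+.013*f)"
python3 -m pendant '[{"hand":0,"xyz":[-0.04,0.03,0],"yaw":0.01},{"hand":0,"xyz":[-0.08,0.06,0],"yaw":0.01},{"hand":0,"xyz":[-0.106,0.083,0],"yaw":0.01},{"hand":0,"xyz":[-0.106,0.115,0],"yaw":0.01},{"hand":0,"xyz":[-0.106,0.15,0],"yaw":0.01},{"hand":0,"xyz":[-0.106,0.176,0],"yaw":0.01},{"hand":0,"xyz":[-0.106,0.176,0],"yaw":0.01}]';python3 -c "
from h import *
s,M=st();f=M[:,1];G=np.array([.508,.2438,.125]);plan(G+.013*f)"
```

```text
t32.83 q [ 0.662 -0.844 -0.631  0.935 -0.335  0.27 ] p [0.4487 0.2307 0.3109] F [ 0.1 -0.  -8.5] w 0.0422
toolx [0.605 0.152 0.781] y [ 0.761  0.176 -0.624] z [-0.233  0.973 -0.009] pitchdown 38.6 head 13.0
t32.83 q [ 0.662 -0.844 -0.631  0.935 -0.335  0.27 ] p [0.4487 0.2307 0.3109] F [ 0.1 -0.  -8.5] w 0.0422
toolx [0.605 0.152 0.781] y [ 0.761  0.176 -0.624] z [-0.233  0.973 -0.009] pitchdown 38.6 head 13.0
[0.447 0.23  0.175] -> [-0.1074  0.0835  0.0006] step 0.136
[0.518 0.246 0.117] -> [-0.1074  0.1765  0.0006] step 0.093
time_s: 33.7
tcp_pos: [0.5187, 0.2452, 0.1171]
ee_rot: [0.668, -0.599, -0.377, -0.231]
contact_force: [-1.2, 0.4, -0.3]
gripper_width: 0.0426
t33.70 q [ 0.574 -0.668 -0.932  0.443 -0.269  0.22 ] p [0.5187 0.2452 0.1171] F [-1.2  0.4 -0.3] w 0.0426
toolx [0.61  0.143 0.78 ] y [ 0.76   0.175 -0.626] z [-0.226  0.974 -0.002] pitchdown 38.8 head 13.0
t33.70 q [ 0.574 -0.668 -0.932  0.443 -0.269  0.22 ] p [0.5187 0.2452 0.1171] F [-1.2  0.4 -0.3] w 0.0426
toolx [0.61  0.143 0.78 ] y [ 0.76   0.175 -0.626] z [-0.226  0.974 -0.002] pitchdown 38.8 head 13.0
[0.518 0.246 0.117] -> [-0.0006 -0.0003  0.0011] step 0.001
```

```bash

python3 -m pendant '[{"hand":1,"xyz":[0,0,0.001],"yaw":0},{"hand":1,"xyz":[0,0,0.001],"yaw":0},{"hand":1,"xyz":[0,0,0.001],"yaw":0},{"hand":1,"xyz":[0,0,0.001],"yaw":0},{"hand":1,"xyz":[0.012,-0.01,0.001],"yaw":0},{"hand":1,"xyz":[0.023,-0.019,0.001],"yaw":0},{"hand":1,"xyz":[0.023,-0.019,0.001],"yaw":0}]' 100;python3 -c "
from h import *
s,M=st();p=s['tcp_pos'];plan(p+[.065,-.086,.0],p+[.065,-.086,-.027])"
```

```text
time_s: 34.58
tcp_pos: [0.5188, 0.2466, 0.15]
ee_rot: [0.668, -0.598, -0.377, -0.232]
contact_force: [0.3, -1.1, -0.4]
gripper_width: 0.0044
t34.58 q [ 0.577 -0.686 -0.879  0.511 -0.271  0.223] p [0.5188 0.2466 0.15  ] F [ 0.3 -1.1 -0.4] w 0.0044
toolx [0.607 0.141 0.782] y [ 0.762  0.176 -0.623] z [-0.226  0.974 -0.001] pitchdown 38.6 head 13.0
t34.58 q [ 0.577 -0.686 -0.879  0.511 -0.271  0.223] p [0.5188 0.2466 0.15  ] F [ 0.3 -1.1 -0.4] w 0.0044
toolx [0.607 0.141 0.782] y [ 0.762  0.176 -0.623] z [-0.226  0.974 -0.001] pitchdown 38.6 head 13.0
[0.584 0.161 0.15 ] -> [ 0.0273  0.0344 -0.0985] step 0.108
[0.584 0.161 0.123] -> [ 0.0062  0.0512 -0.0984] step 0.027
```

```bash

python3 -m pendant '[{"hand":1,"xyz":[0.01,0.012,-0.033],"yaw":0},{"hand":1,"xyz":[0.02,0.024,-0.066],"yaw":0},{"hand":1,"xyz":[0.0273,0.0344,-0.0985],"yaw":0},{"hand":1,"xyz":[0.0273,0.0344,-0.0985],"yaw":0}]';python3 - <<'E'
from h import *
from scipy.optimize import least_squares
s,M=st()
A=[];C=[]
for n in('top','scene','wrist'):
    im,Q=cloud(n);A.append(Q.reshape(-1,3));C.append(im.reshape(-1,3))
    if n=='wrist':cv2.imwrite('pics/w11.png',im)
R=np.vstack(A);C=np.vstack(C).astype(int);k=~np.isnan(R).any(1)&((C.max(1)-C.min(1))<40);R=R[k]
for z0 in np.arange(0,.2,.02):
    q=R[(abs(R[:,0]-.57)<.04)&(abs(R[:,1]-.185)<.04)&(R[:,2]>z0)&(R[:,2]<z0+.02)]
    if len(q):print(round(z0,2),len(q),q.min(0).round(3),q.max(0).round(3))
E
```

```text
time_s: 35.08
tcp_pos: [0.5846, 0.1584, 0.1495]
ee_rot: [0.667, -0.599, -0.376, -0.233]
contact_force: [-0.2, -0.2, -0.4]
gripper_width: 0.0047
t35.08 q [ 0.288 -0.615 -0.85   0.44  -0.051  0.039] p [0.5846 0.1584 0.1495] F [-0.2 -0.2 -0.4] w 0.0047
toolx [0.608 0.14  0.781] y [ 0.762  0.173 -0.624] z [-0.223  0.975 -0.001] pitchdown 38.6 head 12.8
0.0 8447 [0.53  0.145 0.   ] [0.61  0.225 0.018]
0.02 200 [0.541 0.145 0.021] [0.61 0.21 0.04]
0.04 2063 [0.538 0.145 0.04 ] [0.61  0.225 0.06 ]
0.06 2380 [0.538 0.146 0.06 ] [0.61  0.225 0.08 ]
0.08 2980 [0.539 0.146 0.08 ] [0.61  0.223 0.1  ]
0.1 4452 [0.54  0.145 0.1  ] [0.61  0.222 0.12 ]
0.12 914 [0.549 0.155 0.12 ] [0.592 0.221 0.14 ]
0.14 1656 [0.553 0.145 0.14 ] [0.591 0.218 0.16 ]
0.16 2863 [0.53  0.145 0.16 ] [0.59  0.214 0.18 ]
0.18 2181 [0.53  0.145 0.18 ] [0.581 0.206 0.2  ]
```

View pics/w11.png

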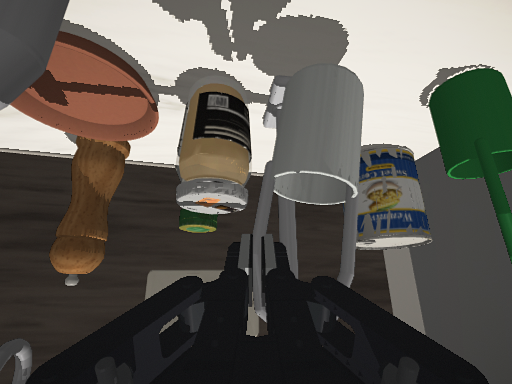

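The pail is held by the leg, clear of the honey jar at (215,150) and the rail foot. Lowering it.

```bash

python3 -m pendant '[{"hand":1,"xyz":[-0.012,0.01,0],"yaw":0},{"hand":1,"xyz":[-0.022,0.0175,0],"yaw":0},{"hand":1,"xyz":[-0.0245,0.0195,0],"yaw":0},{"hand":1,"xyz":[-0.0245,0.0195,0],"yaw":0}]'
python3 -m pendant '[{"hand":1,"xyz":[-0.001,0.001,0],"yaw":0},{"hand":1,"xyz":[-0.001,0.001,0],"yaw":0}]'
```

```text
time_s: 35.72
tcp_pos: [0.5827, 0.161, 0.1164]
ee_rot: [0.668, -0.599, -0.377, -0.231]
contact_force: [-1.7, 0.2, -1.9]
gripper_width: 0.0045
time_s: 35.98
tcp_pos: [0.5832, 0.1612, 0.116]
ee_rot: [0.668, -0.598, -0.377, -0.232]
contact_force: [-2.8, 0.1, 3.8]
gripper_width: 0.0049
```

```bash

python3 -m pendant '[{"hand":0.7,"xyz":[0,0,0],"yaw":0},{"hand":0.3,"xyz":[0,0,0],"yaw":0},{"hand":0,"xyz":[0,0,0],"yaw":0},{"hand":0,"xyz":[0,-0.02,0],"yaw":0},{"hand":0,"xyz":[0,-0.06,0],"yaw":0},{"hand":-0.4,"xyz":[0,-0.1,0],"yaw":0},{"hand":-0.8,"xyz":[0,-0.1,0.01],"yaw":0}]' >/dev/null
python3 - <<'E'
from h import *
from scipy.optimize import least_squares
s,M=st()
im,P=cloud('wrist');cv2.imwrite('pics/w12.png',im)
R=P.reshape(-1,3);C=im.reshape(-1,3).astype(int);k=~np.isnan(R).any(1)&((C.max(1)-C.min(1))<40);R=R[k]
def box(c,r,z0,z1):return R[(abs(R[:,0]-c[0])<r)&(abs(R[:,1]-c[1])<r)&(R[:,2]>z0)&(R[:,2]<z1)]
for z0,z1 in((.012,.04),(.04,.07)):
    q=box((.571,.185),.035,z0,z1);g=lambda p:np.hypot(*(q[:,:2]-p).T)-.028
    o=least_squares(g,[.571,.185],loss='soft_l1',f_scale=.002);print('pail',z0,len(q),o.x.round(4),np.sqrt(np.mean(o.fun**2)).round(4));c=o.x
for z0 in (.085,.105,.12,.15,.16):
    q=box(c,.04,z0,z0+.01);a=q[q[:,1]<c[1]];b=q[q[:,1]>=c[1]]
    print(round(z0,3),len(a),a.mean(0)[:2].round(4) if len(a) else '',len(b),b.mean(0)[:2].round(4) if len(b) else '')
A=np.array([*c,.042]);f=M[:,1];plan(A-.1*f,A-.06*f,A+.017*f)
E
```

```text
t36.85 q [ 0.345 -0.847 -0.893  0.638 -0.092  0.073] p [0.5142 0.1567 0.1796] F [-0.5 -0.2  0.4] w 0.0757
toolx [0.613 0.143 0.777] y [ 0.757  0.174 -0.63 ] z [-0.225  0.974 -0.001] pitchdown 39.0 head 12.9
pail 0.012 982 [0.5636 0.2045] 0.0009
pail 0.04 1809 [0.5631 0.2043] 0.0027
0.085 86 [0.5646 0.175 ] 78 [0.5582 0.2292]
0.105 94 [0.5647 0.1748] 92 [0.5587 0.2288]
0.12 99 [0.565  0.1748] 97 [0.5588 0.2283]
0.15 191 [0.564  0.1877] 170 [0.5607 0.2154]
0.16 133 [0.5632 0.1976] 61 [0.562  0.2081]
t36.90 q [ 0.347 -0.847 -0.895  0.636 -0.093  0.074] p [0.514  0.1577 0.1789] F [ 0.2  0.6 -0.1] w 0.0768
toolx [0.613 0.143 0.777] y [ 0.757  0.175 -0.629] z [-0.226  0.974 -0.001] pitchdown 39.0 head 13.0
[0.487 0.187 0.105] -> [-0.0696  0.0315  0.0346] step 0.084
[0.518 0.194 0.08 ] -> [-0.0696  0.0715  0.0346] step 0.04
[0.576 0.207 0.031] -> [-0.0697  0.1485  0.0345] step 0.077
```

The pail slid ~20 mm in y while being released, and now stands at (0.5635, 0.2045), bail heading 6.7°. Before going low I'll measure the real wrist radius and the green pail.

```bash
python3 - <<'E'
from h import *
s,M=st();A=[];C=[]
for n in('top','scene'):
    im,Q=cloud(n);A.append(Q.reshape(-1,3));C.append(im.reshape(-1,3))
R=np.vstack(A);C=np.vstack(C).astype(int);k=~np.isnan(R).any(1);R=R[k];C=C[k]
T=(R-s['tcp_pos'])@M
for y0 in np.arange(-.44,-.04,.03):
    q=T[(T[:,1]>y0)&(T[:,1]<y0+.03)&(np.hypot(T[:,0],T[:,2])<.12)&(R[:,2]>.2)]
    if len(q):print(round(y0,2),len(q),'z',q[:,2].min().round(3),q[:,2].max().round(3),'x',q[:,0].min().round(3),q[:,0].max().round(3))
g=(C[:,1]>C[:,2]+15)&(C[:,1]>C[:,0]+5)&(abs(R[:,0]-.345)<.06)&(abs(R[:,1]-.2)<.06)&(R[:,2]>.02)
for z0,z1 in((.02,.08),(.09,.13),(.13,.15),(.15,.18)):
    q=R[g&(R[:,2]>z0)&(R[:,2]<z1)]
    if len(q):print('green',z0,len(q),q.min(0).round(3),q.max(0).round(3))
np.savetxt('pics/green.txt',R[g])
E
```

```text
t36.90 q [ 0.347 -0.847 -0.895  0.636 -0.093  0.074] p [0.514  0.1577 0.1789] F [ 0.2  0.6 -0.1] w 0.0768
toolx [0.613 0.143 0.777] y [ 0.757  0.175 -0.629] z [-0.226  0.974 -0.001] pitchdown 39.0 head 13.0
-0.44 2401 z -0.078 0.048 x -0.068 0.059
-0.41 1080 z -0.075 0.04 x -0.051 0.056
-0.38 1506 z -0.061 0.036 x -0.043 0.051
-0.35 1739 z -0.053 0.044 x -0.041 0.051
-0.32 1683 z -0.053 0.05 x -0.042 0.059
-0.29 1132 z -0.053 0.049 x -0.041 0.059
-0.26 547 z -0.043 0.04 x -0.029 0.053
-0.23 869 z -0.042 0.038 x -0.026 0.043
-0.2 640 z -0.04 0.035 x -0.026 0.042
-0.17 672 z -0.039 0.037 x -0.023 0.041
-0.14 597 z -0.069 0.067 x -0.022 0.04
-0.11 793 z -0.071 0.068 x -0.012 0.022
-0.08 645 z -0.071 0.07 x -0.015 0.019
-0.05 184 z -0.055 0.052 x -0.007 0.014
green 0.02 476 [0.317 0.167 0.02 ] [0.371 0.226 0.08 ]
green 0.09 31 [0.332 0.167 0.09 ] [0.358 0.219 0.127]
green 0.13 22 [0.331 0.168 0.13 ] [0.357 0.223 0.148]
green 0.15 64 [0.333 0.177 0.152] [0.354 0.218 0.168]
```

```bash
python3 - <<'E'
from h import *
s,M=st();G=np.loadtxt('pics/green.txt')
f=M[:,1];A=np.array([.5635,.2045,.055]);
for nm,T in(('pre',A-.1*f),('final',A+.017*f)):
    L=(G-T)@M;r=np.hypot(L[:,0],L[:,2]);rad=np.where(L[:,1]<-.25,.058,.044);i=np.argmin(r-rad);print(nm,T.round(3),'clear',(r-rad)[i].round(4),L[i].round(3),G[i].round(3))
plan(A-.1*f,A-.05*f,A+.017*f)
E
```

```text
t37.00 q [ 0.346 -0.847 -0.896  0.636 -0.091  0.072] p [0.5139 0.1574 0.178 ] F [ 0.6 -0.  -0.1] w 0.0767
toolx [0.613 0.144 0.777] y [ 0.757  0.175 -0.63 ] z [-0.227  0.974 -0.001] pitchdown 39.0 head 13.1
pre [0.488 0.187 0.118] clear 0.0149 [-0.051 -0.131  0.03 ] [0.351 0.186 0.161]
final [0.576 0.207 0.044] clear 0.0025 [-0.048 -0.254  0.037] [0.346 0.192 0.167]
t37.00 q [ 0.346 -0.847 -0.896  0.636 -0.091  0.072] p [0.5139 0.1574 0.178 ] F [ 0.6 -0.  -0.1] w 0.0767
toolx [0.613 0.144 0.777] y [ 0.757  0.175 -0.63 ] z [-0.227  0.974 -0.001] pitchdown 39.0 head 13.1
[0.488 0.187 0.118] -> [-0.0584  0.0233  0.0348] step 0.072
[0.526 0.196 0.086] -> [-0.0584  0.0733  0.0348] step 0.05
[0.576 0.207 0.044] -> [-0.0584  0.1403  0.0348] step 0.067
```

```bash

python3 -m pendant '[{"hand":-0.8,"xyz":[-0.02,0.005,0.03],"yaw":0},{"hand":-0.8,"xyz":[-0.045,0.015,0.0348],"yaw":0},{"hand":-0.8,"xyz":[-0.0514,0.045,0.0348],"yaw":0},{"hand":-0.8,"xyz":[-0.0514,0.08,0.0348],"yaw":0},{"hand":-0.8,"xyz":[-0.0514,0.115,0.0348],"yaw":0},{"hand":-0.8,"xyz":[-0.0514,0.1346,0.0348],"yaw":0},{"hand":-0.8,"xyz":[-0.0514,0.1346,0.0348],"yaw":0}]' 40;python3 -c "
from h import *
s,M=st();f=M[:,1];plan(np.array([.5635,.2045,.064])+.017*f)"
```

```text
time_s: 37.88
tcp_pos: [0.5758, 0.2069, 0.0506]
ee_rot: [0.669, -0.601, -0.374, -0.228]
contact_force: [-0.3, -1.0, -0.9]
gripper_width: 0.0772
t37.88 q [ 0.411 -0.478 -0.963  0.209 -0.142  0.114] p [0.5758 0.2069 0.0506] F [-0.3 -1.  -0.9] w 0.0772
toolx [0.616 0.145 0.774] y [ 0.754  0.174 -0.633] z [-0.227  0.974 -0.002] pitchdown 39.3 head 13.0
t37.88 q [ 0.411 -0.478 -0.963  0.209 -0.142  0.114] p [0.5758 0.2069 0.0506] F [-0.3 -1.  -0.9] w 0.0772
toolx [0.616 0.145 0.774] y [ 0.754  0.174 -0.633] z [-0.227  0.974 -0.002] pitchdown 39.3 head 13.0
[0.576 0.207 0.053] -> [ 0.0024 -0.0011  0.0004] step 0.003
```

```bash

python3 -m pendant '[{"hand":1,"xyz":[0,0,0],"yaw":0},{"hand":1,"xyz":[0,0,0],"yaw":0},{"hand":1,"xyz":[0,0,0],"yaw":0},{"hand":1,"xyz":[0,0,0],"yaw":0},{"hand":1,"xyz":[0,0,0],"yaw":0},{"hand":1,"xyz":[0.03,-0.025,0],"yaw":0},{"hand":1,"xyz":[0.065,-0.053,0],"yaw":0},{"hand":1,"xyz":[0.065,-0.053,0],"yaw":0}]' 40;python3 - <<'E'
from h import *
s,M=st()
im,P=cloud('wrist');cv2.imwrite('pics/w13.png',im)
R=P.reshape(-1,3);C=im.reshape(-1,3).astype(int);k=~np.isnan(R).any(1)&((C.max(1)-C.min(1))<40);R=R[k]
t=s['tcp_pos']
for z0 in np.arange(.09,.27,.012):
    q=R[(abs(R[:,0]-t[0]+.012)<.045)&(abs(R[:,1]-t[1])<.045)&(R[:,2]>z0)&(R[:,2]<z0+.012)];c=t[1]-.002
    a=q[q[:,1]<c];b=q[q[:,1]>=c]
    print(round(z0,3),len(a),a.mean(0)[:2].round(4) if len(a) else '',len(b),b.mean(0)[:2].round(4) if len(b) else '')
E
```

```text
time_s: 38.88
tcp_pos: [0.5774, 0.2079, 0.14]
ee_rot: [0.668, -0.599, -0.376, -0.23]
contact_force: [0.3, -0.3, -0.7]
gripper_width: 0.0595
t38.88 q [ 0.412 -0.571 -0.84   0.418 -0.142  0.115] p [0.5774 0.2079 0.14  ] F [ 0.3 -0.3 -0.7] w 0.0595
toolx [0.611 0.143 0.779] y [ 0.758  0.176 -0.628] z [-0.227  0.974 -0.001] pitchdown 38.9 head 13.1
0.09 964 [0.5442 0.1916] 496 [0.5411 0.2153]
0.102 1231 [0.5442 0.1914] 655 [0.5413 0.2157]
0.114 1338 [0.5442 0.1914] 705 [0.5412 0.2156]
0.126 1481 [0.5442 0.1913] 759 [0.5414 0.2156]
0.138 2046 [0.5486 0.187 ] 1271 [0.5445 0.2224]
0.15 2490 [0.547  0.1853] 1814 [0.54  0.224]
0.162 1846 [0.5465 0.181 ] 1500 [0.538  0.2272]
0.174 360 [0.5652 0.1772] 1019 [0.5367 0.238 ]
0.186 41 [0.5653 0.1787] 258 [0.5315 0.2429]
0.198 0  0 
0.21 0  0 
0.222 0  0 
0.234 0  0 
0.246 0  0 
0.258 0  0 
0.27 0  0
```

Pail held upright (sides vertical) and lifted. Carry it to just in front of the hook's mouth.

```bash
python3 -c "
from h import *
plan((.56,.208,.188),(.56,.1,.188),(.58,.016,.186))"
python3 -m pendant '[{"hand":1,"xyz":[0.013,-0.02,0.002],"yaw":0},{"hand":1,"xyz":[0.026,-0.042,0.003],"yaw":0},{"hand":1,"xyz":[0.018,-0.052,-0.05],"yaw":0},{"hand":1,"xyz":[0.011,-0.062,-0.1],"yaw":0},{"hand":1,"xyz":[0.012,-0.062,-0.145],"yaw":0},{"hand":1,"xyz":[0.0095,-0.061,-0.187],"yaw":0},{"hand":1,"xyz":[0.0095,-0.061,-0.187],"yaw":0},{"hand":1,"xyz":[0.0095,-0.061,-0.187],"yaw":0}]';python3 - <<'E'
from h import *
s,M=st();t=s['tcp_pos']
im,P=cloud('wrist');cv2.imwrite('pics/w14.png',im);np.save('pics/w14.npy',P)
A=[P.reshape(-1,3)]
for n in('top','scene'):
    i2,Q=cloud(n);cv2.imwrite(f'pics/{n}14.png',i2);A.append(Q.reshape(-1,3))
for nm,R in zip(('wrist','top','scene'),A):
    R=R[~np.isnan(R).any(1)]
    for z0 in np.arange(.20,.36,.01):
        q=R[(R[:,0]>.615)&(R[:,0]<.69)&(R[:,1]>-.01)&(R[:,1]<.035)&(R[:,2]>z0)&(R[:,2]<z0+.01)]
        if len(q)>3:print(nm,'hook',round(z0,2),len(q),q.min(0)[:2].round(4),q.max(0)[:2].round(4))
    q=R[(abs(R[:,0]-t[0]+.012)<.03)&(abs(R[:,1]-t[1])<.04)&(R[:,2]>.262)&(R[:,2]<.31)]
    for z0 in np.arange(.26,.31,.008):
        w=q[(q[:,2]>z0)&(q[:,2]<z0+.008)]
        if len(w)>3:print(nm,'bail',round(z0,3),len(w),w.min(0).round(4),w.max(0).round(4),w.mean(0).round(4))
E
```

```text
t38.92 q [ 0.412 -0.57  -0.844  0.417 -0.142  0.115] p [0.5763 0.2074 0.1365] F [-0.9 -0.4 -1.5] w 0.0594
toolx [0.614 0.144 0.776] y [ 0.756  0.175 -0.631] z [-0.227  0.974 -0.002] pitchdown 39.1 head 13.0
[0.56  0.208 0.188] -> [ 0.03   -0.0447  0.0042] step 0.054
[0.56  0.1   0.188] -> [ 0.0144 -0.0636 -0.101 ] step 0.108
[0.58  0.016 0.186] -> [ 0.013  -0.062  -0.1874] step 0.086
time_s: 39.92
tcp_pos: [0.578, 0.016, 0.1806]
ee_rot: [0.669, -0.6, -0.374, -0.228]
contact_force: [-0.4, 0.2, -1.5]
gripper_width: 0.0592
t39.92 q [-0.093 -0.679 -0.81   0.58   0.247 -0.208] p [0.578  0.016  0.1806] F [-0.4  0.2 -1.5] w 0.0592
toolx [0.616 0.144 0.774] y [ 0.754  0.175 -0.633] z [-0.226  0.974 -0.001] pitchdown 39.3 head 13.1
wrist hook 0.2 21 [0.6309 0.0094] [0.6501 0.017 ]
wrist hook 0.21 261 [0.6225 0.0088] [0.6649 0.0184]
wrist hook 0.22 309 [0.6192 0.0088] [0.6689 0.019 ]
wrist hook 0.23 175 [0.6194 0.0086] [0.6697 0.0187]
top hook 0.21 20 [0.6346 0.0105] [0.6646 0.0181]
top hook 0.23 13 [0.6217 0.0119] [0.6295 0.019 ]
top hook 0.25 4 [0.6575 0.0164] [0.6615 0.0187]
top hook 0.26 4
[... 1243 characters left out ...]
2 [0.619  0.0121] [0.6266 0.0171]
scene hook 0.3 18 [0.6185 0.0104] [0.6693 0.0187]
scene hook 0.31 29 [ 0.6199 -0.0018] [0.6689 0.0331]
scene hook 0.32 130 [ 0.6211 -0.0099] [0.6664 0.0344]
scene hook 0.33 46 [0.6278 0.0108] [0.6609 0.0201]
scene bail 0.26 10 [ 0.5631 -0.0137  0.2626] [0.5706 0.0424 0.2679] [0.5664 0.0127 0.2646]
scene bail 0.268 15 [ 0.5627 -0.0139  0.2689] [0.5724 0.0379 0.2756] [ 0.5684 -0.0011  0.2719]
scene bail 0.276 21 [ 0.5631 -0.0102  0.2761] [0.5746 0.0352 0.284 ] [0.5683 0.0028 0.2806]
scene bail 0.284 42 [ 0.5629 -0.0064  0.284 ] [0.5734 0.0343 0.292 ] [0.5678 0.0124 0.2881]
scene bail 0.292 23 [0.565  0.0029 0.2922] [0.5729 0.0222 0.2975] [0.5686 0.0122 0.294 ]
```

Bail centre (0.567, 0.0133, 0.293), curl centre (0.646, 0.014, 0.2295). Enter the mouth along the 45° channel.

```bash

python3 -m pendant '[{"hand":1,"xyz":[0.007,0.017,-0.004],"yaw":0},{"hand":1,"xyz":[0.013,0.034,-0.007],"yaw":0},{"hand":1,"xyz":[0.0115,0.046,-0.009],"yaw":0},{"hand":1,"xyz":[0.0098,0.0587,-0.011],"yaw":0},{"hand":1,"xyz":[0.008,0.071,-0.013],"yaw":0},{"hand":1,"xyz":[0.0063,0.083,-0.0148],"yaw":0},{"hand":1,"xyz":[0.0063,0.083,-0.0148],"yaw":0}]';python3 - <<'E'
from h import *
s,M=st();t=s['tcp_pos']
b=t+[-.011,-.0028,.112];C=np.array([.646,.014,.2295]);print('bail rel C',(b-C).round(4))
for n in('top','scene','wrist'):
    im,Q=cloud(n);cv2.imwrite(f'pics/{n}15.png',im);R=Q.reshape(-1,3);R=R[~np.isnan(R).any(1)]
    q=R[(R[:,0]>.655)&(R[:,0]<.69)&(R[:,1]>-.005)&(R[:,1]<.03)&(R[:,2]>.215)&(R[:,2]<.245)]
    if len(q)>3:print(n,'curl right',len(q),q.max(0).round(4))
    for sgn in(-1,1):
        q=R[(abs(R[:,0]-b[0])<.02)&(abs(R[:,1]-b[1]-sgn*.016)<.006)&(abs(R[:,2]-b[2])<.02)]
        if len(q)>3:print(n,'bail',sgn,len(q),q.mean(0).round(4),q.max(0).round(4))
plan(t+[.009,0,-.0195],t+[.009,0,-.029])
E
```

```text
time_s: 40.95
tcp_pos: [0.648, 0.0184, 0.1329]
ee_rot: [0.669, -0.6, -0.375, -0.227]
contact_force: [-0.6, 0.5, -0.9]
gripper_width: 0.0594
t40.95 q [-0.074 -0.437 -0.766  0.379  0.234 -0.197] p [0.648  0.0184 0.1329] F [-0.6  0.5 -0.9] w 0.0594
toolx [0.616 0.145 0.774] y [ 0.754  0.177 -0.633] z [-0.229  0.974 -0.001] pitchdown 39.3 head 13.2
bail rel C [-0.009   0.0016  0.0154]
top curl right 4 [0.6661 0.0174 0.2219]
top bail -1 20 [6.383e-01 2.000e-04 2.388e-01] [0.6437 0.0051 0.2448]
top bail 1 24 [0.6355 0.0318 0.2371] [0.6416 0.0374 0.2426]
scene curl right 41 [0.6729 0.0186 0.2449]
scene bail -1 25 [ 0.6392 -0.0009  0.237 ] [0.6435 0.0047 0.2449]
scene bail 1 16 [0.6354 0.0315 0.2373] [0.6388 0.0368 0.2434]
t41.10 q [-0.074 -0.44  -0.765  0.38   0.234 -0.197] p [0.6482 0.0183 0.1348] F [ 0.2  0.  -0.8] w 0.0596
toolx [0.614 0.145 0.776] y [ 0.755  0.176 -0.631] z [-0.228  0.974 -0.001] pitchdown 39.1 head 13.1
[0.657 0.018 0.113] -> [-0.0112  0.0202 -0.0019] step 0.023
[0.657 0.018 0.104] -> [-0.0185  0.0262 -0.0019] step 0.009
```

```bash

python3 -m pendant '[{"hand":1,"xyz":[-0.005,0.01,-0.002],"yaw":0},{"hand":1,"xyz":[-0.0112,0.02,-0.0035],"yaw":0},{"hand":1,"xyz":[-0.015,0.023,-0.0035],"yaw":0},{"hand":1,"xyz":[-0.018,0.026,-0.0035],"yaw":0},{"hand":1,"xyz":[-0.018,0.026,-0.0035],"yaw":0}]'
python3 - <<'E'
from h import *
s,M=st();t=s['tcp_pos']
b=t+[-.011,-.0028,.112];C=np.array([.646,.014,.2295]);print('bail rel C',(b-C).round(4))
im,Q=cloud('scene');cv2.imwrite('pics/scene16.png',cv2.resize(im[130:250,270:400],None,fx=4,fy=4,interpolation=cv2.INTER_CUBIC))
E
```

```text
time_s: 41.72
tcp_pos: [0.6587, 0.0169, 0.1065]
ee_rot: [0.668, -0.599, -0.377, -0.229]
contact_force: [0.6, 0.7, 4.3]
gripper_width: 0.0595
t41.73 q [-0.075 -0.384 -0.788  0.299  0.235 -0.198] p [0.6587 0.0169 0.1065] F [0.6 0.7 4.3] w 0.0595
toolx [0.611 0.145 0.778] y [ 0.758  0.177 -0.628] z [-0.229  0.973 -0.002] pitchdown 38.9 head 13.1
bail rel C [ 0.0017  0.0001 -0.011 ]
```

View pics/scene16.png

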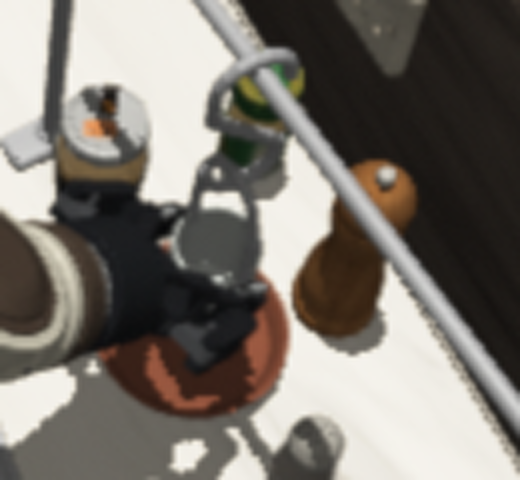

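The bail sits in the lower curl (contact 4 N); the image shows it looped through at about (215,170). Release gently.

```bash

python3 -m pendant '[{"hand":-0.42,"xyz":[0,0,0],"yaw":0},{"hand":-0.47,"xyz":[0,0,0],"yaw":0},{"hand":-0.52,"xyz":[0,0,0],"yaw":0},{"hand":-0.6,"xyz":[0,0,0],"yaw":0},{"hand":-0.7,"xyz":[0,0,0],"yaw":0},{"hand":-0.8,"xyz":[0,0,0],"yaw":0},{"hand":-0.9,"xyz":[0,0,0],"yaw":0},{"hand":-0.9,"xyz":[0,0,0],"yaw":0}]' 20
python3 - <<'E'
from h import *
from scipy.optimize import least_squares
s,M=st();t=s['tcp_pos'];im,P=cloud('wrist');cv2.imwrite('pics/w17.png',im)
R=P.reshape(-1,3);C=im.reshape(-1,3).astype(int);k=~np.isnan(R).any(1)&((C.max(1)-C.min(1))<40);R=R[k]
for z0 in(.06,.075,.09,.105):
    q=R[(abs(R[:,0]-.646)<.04)&(abs(R[:,1]-.015)<.031)&(R[:,2]>z0)&(R[:,2]<z0+.015)]
    if len(q)<20: continue
    g=lambda p:np.hypot(*(q[:,:2]-p).T)-.028
    o=least_squares(g,[.646,.015],loss='soft_l1',f_scale=.002);print('pail',z0,len(q),o.x.round(4),np.sqrt(np.mean(o.fun**2)).round(4))
E
```

```text
time_s: 42.78
tcp_pos: [0.6586, 0.0169, 0.1065]
ee_rot: [0.668, -0.599, -0.377, -0.229]
contact_force: [0.1, 0.7, 0.7]
gripper_width: 0.0809
t42.77 q [-0.075 -0.384 -0.788  0.299  0.235 -0.198] p [0.6586 0.0169 0.1065] F [0.1 0.7 0.7] w 0.0809
toolx [0.611 0.145 0.778] y [ 0.758  0.177 -0.628] z [-0.229  0.973 -0.002] pitchdown 38.9 head 13.1
pail 0.06 2193 [0.6454 0.0155] 0.0005
pail 0.075 2522 [0.6455 0.0153] 0.0005
pail 0.09 2844 [0.6455 0.015 ] 0.0005
pail 0.105 3192 [0.6456 0.0148] 0.0005
```

The pail hangs vertical at (0.6455, 0.015), clear of both fingers. Back out along the fingers.

```bash

python3 -m pendant '[{"hand":-0.9,"xyz":[0,-0.012,0],"yaw":0},{"hand":-0.9,"xyz":[0,-0.03,0],"yaw":0},{"hand":-0.9,"xyz":[0,-0.055,0],"yaw":0},{"hand":-0.9,"xyz":[0,-0.085,0],"yaw":0},{"hand":-0.9,"xyz":[0,-0.12,0],"yaw":0},{"hand":-0.9,"xyz":[0.01,-0.15,0],"yaw":0},{"hand":-0.9,"xyz":[0.01,-0.15,0],"yaw":0},{"hand":-0.9,"xyz":[0.01,-0.15,0],"yaw":0}]'
python3 - <<'E'
from h import *
from scipy.optimize import least_squares
def fit(n,R,c,r,z0,z1):
    q=R[(np.hypot(R[:,0]-c[0],R[:,1]-c[1])<r+.012)&(R[:,2]>z0)&(R[:,2]<z1)]
    if len(q)<20: print(n,'few',len(q));return
    g=lambda p:np.hypot(*(q[:,:2]-p).T)-r
    o=least_squares(g,c,loss='soft_l1',f_scale=.002);print(n,z0,len(q),o.x.round(4),np.sqrt(np.mean(o.fun**2)).round(4))
for rep in range(2):
    im,P=cloud('wrist');R=P.reshape(-1,3);R=R[~np.isnan(R).any(1)]
    fit('pail',R,(.6455,.015),.028,.06,.085);fit('pail',R,(.6455,.015),.028,.095,.125)
fit('honey',R,(.6337,.1339),.032,.03,.09);fit('shaker',R,(.6631,-.106),.022,.02,.08)
q=R[(np.hypot(R[:,0]-.6455,R[:,1]-.015)<.03)&(R[:,2]>.03)&(R[:,2]<.14)];print('pail z',np.percentile(q[:,2],[.5,99.5]).round(4))
for n in('top','scene'):
    i2,Q=cloud(n);Q=Q.reshape(-1,3);Q=Q[~np.isnan(Q).any(1)];fit(n+' jar',Q,(.482,-.201),.0225,.03,.1)
cv2.imwrite('pics/w18.png',im);st()
E
```

```text
time_s: 43.82
tcp_pos: [0.5509, -0.0082, 0.208]
ee_rot: [0.668, -0.599, -0.376, -0.229]
contact_force: [0.1, -0.4, -0.5]
gripper_width: 0.0811
pail 0.06 959 [0.6453 0.0154] 0.0005
pail 0.095 1651 [0.645  0.0147] 0.0013
pail 0.06 962 [0.6453 0.0154] 0.0005
pail 0.095 1638 [0.645  0.0147] 0.0012
honey 0.03 2584 [0.6336 0.1341] 0.0012
shaker 0.02 1897 [ 0.6632 -0.1057] 0.0024
pail z [0.0587 0.1385]
top jar 0.03 125 [ 0.4837 -0.2   ] 0.0008
scene jar 0.03 185 [ 0.4849 -0.2001] 0.0007
t44.02 q [-0.172 -0.754 -0.793  0.683  0.309 -0.264] p [ 0.5509 -0.0079  0.2069] F [-0.4  0.1 -0.3] w 0.0813
toolx [0.613 0.145 0.776] y [ 0.756  0.177 -0.63 ] z [-0.229  0.973 -0.001] pitchdown 39.1 head 13.2
```

View pics/w18.png

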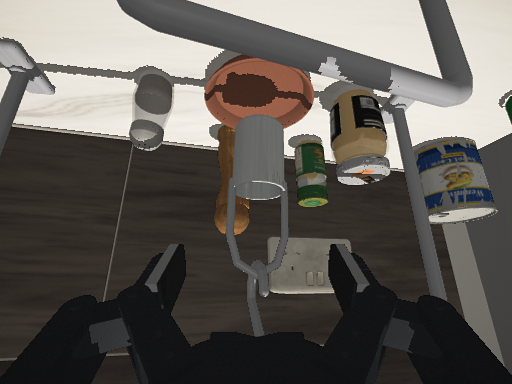

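```bash
python3 -c "
from rig import ctrl
print(ctrl.observe()['contact_force'].round(2)); print(ctrl.finish_job())"
```

```text
[-0.45  0.07 -0.35]
the job is handed in; nothing more can be done
None
```

The job is done and handed in at about 44 s of the 72 s. The jar is on the tile, the hook is on the tall rail over the saucer, and the pail hangs in the hook's lower curl.

**What I did**
- The moves could only turn the tool about its own finger axis. To approach under the rail bar I tilted the tool by pushing against the joint limits, with the arm clear of everything.
- I set the spice jar on the tile, hung the hook on the rail, then hung the pail by its bail in the lower curl, in that order.
- The green pail stood under the wrist's path, so I first lifted the silver pail by one bail leg to a clear spot. There I gripped it round the body. It slid about 20 mm on release there, but stayed standing.

**Last checks**

| Item | Result |
|---|---|
| Pail | Axis at (0.645, 0.015), less than 1 mm of tilt between its lower and upper parts, same in two successive frames; underside about 5 cm up, wholly over the saucer (centre about 0.644, 0.015) |
| Spice jar | Upright; 1–4 mm from the tile's centre depending on camera, well inside its edges |
| Honey jar, salt shaker | Moved less than 0.5 mm |
| Robot | Touching nothing, force reading about zero |

**Off-nominal points**
- One push against the joint 3 stop, in free air, briefly read 77 N at the wrist, below the 120 N limit. I used gentler steps after that.
- The hook hangs turned about 9° from square to the rail.
- The gripper read 59.5 mm on the 56 mm pail, and I did not find out why.

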